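Pack the polish tins away in the tight-lidded box

ROBOT

A 6-joint arm with a two-finger parallel gripper is mounted at the origin on the work surface. World frame = base frame: x ahead of the robot, y to its left, z up, the work surface at z = 0. Lengths are in mm, angles in rad, forces in N, time in s.
With the tool pointing down it reaches from about 350 to 775 mm from the base axis. Payload 7.3 kg.
Tool frame: the origin (TCP) lies at the very end of the fingers, on their centre line; the grasp point (between the pads) lies 19 mm behind it; z points along the fingers, y is the line along which they close (so a half turn about z gives the same grasp; the last joint's range is limited). The gripper opens to 92 mm and grips with 3 to 60 N. Pads are 19 mm wide; open, the fingers measure 130 mm over their backs; the gripper's body (75 mm by 190 mm) begins 47 mm behind the grasp point.
Start: joints at [1.195, 0.342, 1.524, -0, 1.275, -0.146], TCP at [119.569, 511.222, 226.741] pointing down, gripper open.
Joint ranges: [-2.53, 2.53], [-0.77, 2.02], [0.04, 2.7], [-1, 4.14], [0.28, 2.66], [-3.11, 3.11]. Speed limits (rad/s): [2.57, 2.57, 3.14, 3.14, 3.14, 3.14].

INTERFACE

Orientations are given as [roll, pitch, yaw] about the fixed x, y, z axes, in that order (R = Rz(yaw) Ry(pitch) Rx(roll)).
In Python, from plant import bot gives the robot as it stands.
- The arm moves only by the tool jog_arm, never from a script. Its argument "targets" is a list of rows, each an object with "xyz": the shift along the tool's x, y, z as a fraction of full scale, a list of three; "spin": the turn about the tool's z as a fraction of full scale. In form: [{"xyz": [x, y, z], "spin": spin}, ...]. A call has exactly 10 rows; each row shifts and turns the commanded pose from where the row before left it, along the tool's axes as they then stand; what a row does not reach is not made up. Full scale, the value 1, is 80 mm for a shift and 0.1 rad for a turn. A row lasts 1/8 s, in which the tool goes at most 62.5 mm and 10.7 degrees, less where a joint would pass 70% of its speed; a pose out of reach is approached as far as the arm can. A call with a number of a shift or a turn outside -1 to 1 is refused whole. A call with a gripper value outside its range is refused whole. "gripper" is the opening in per cent of the stroke, from 0 (shut) to 100 (fully open), set as the call begins (left out, the last holds). The fingers move at their own pace and stop on an object; the grip force is fixed at half the most. Time passes only in rows, so rows that do not move let the fingers close, or fill a call up. It gives the time, the measured TCP pose, the force, the opening and the grip force at its end, in the units of the state.
- bot.get_obs(): the state, without advancing time (a new reading comes with each control period).
- bot.capture(name): name is "scene" or "top" or "wrist"; returns the picture (400x640x3 uint8, blue, green, red); there is no depth.
- bot.get_calibration(name): a dict with "vfov" (degrees; the focal length in pixels is half the picture's height over the tangent of half this angle, whatever the lens; pixels are square), "cx", "cy" (the principal point, pixels), "eye" and "rotation" of the camera in the world. Camera axes: x right, y down, z forward; pixel columns grow to the right and rows downward; lengths in mm; the calibration is good to about 2 mm. A picture is of the moment at which its call begins: read the wrist's pose just before it. get_calibration takes no time and is no camera call; for the wrist camera it gives the pose at the moment of the call.
- bot.close_job(): hands the job in; it is judged then, once.
The state is a dict: "time": time; "joint_positions": joint angles; "dq": joint speeds; "tau": joint torques, N m; "tool_pos": TCP position; "tcp_rot": TCP orientation; "contact_force": force on the tool from outside, world axes, zero at the start; "moment": the same for the moment, N m; "grip_width": finger opening in mm; "finger_force": force on a finger pad.
Only numpy, scipy, OpenCV 4.12 (cv2) and the standard library are available. Lean on these libraries where they do the work, as an engineer would, in place of code of your own. Each camera call takes 0.05 s, during which the arm holds its last target. There are 200 camera calls.

TASK

The shoes are done, so put the polish tins away: slide the closed box along the counter, without lifting it, under the lips of the steel track right up to the stop, so that the track holds its base down, and draw the tight lid straight up off it. Stack every tin that is on the counter flat in the box, widest at the bottom and each next smaller one on top, pressing down firmly on each to feel that it lies flat before adding the next. Then put the lid back on, fully home, leave the box in the track, and do not disturb the spray can, the vase or the brush.

Things in the scene. Friction and masses are not known exactly. Their poses are not given: they have to be found in the camera images.
- track: fixed steel track screwed to the counter: two rails along its x, 98 mm apart inside, with inward lips (underside 7.5, top 10.5 mm up; 78 mm apart; from x = -36 to 44 mm) that hold the box's foot plate down; a 5 mm high stop bar at +x, its face at x = 32.5 mm. Origin: on the counter, where the box's origin lies when fully in, the box's x along the track's x; z up
- track_mouth (a point): centre of the track's open mouth at its -x end, 72 mm before the track's origin, on the counter; the rail ends flare outwards there to about 118 mm. Axes as the track's
- box: base of a tan square tin box, 0.4 kg, lid on at the start. Foot plate 64 (x) by 94 (y) by 5 mm, fits under the track's lips with 2 mm to spare at each side; on it a bin 60 x 60 mm outside, 56 x 56 inside, rim 62 mm up. Its +x and -x walls have thumb cut-outs 34 mm wide from rim to inner floor, so fingers closing along the box's x can lower a tin to the floor. Origin: centre of underside, z up
- box_floor (a point): centre of the bin's inner floor, 8 mm above the box's origin (54 mm below the rim)
- box_tongue (a point): spring tongue, 24 mm long, on the bin's +y wall 46 mm above the box's origin (another on the -y wall): they grip the lid, so that drawing it off or pushing it on takes about 5 to 20 N, more than the base weighs; a base that is not held down comes up with the lid
- lid: deep tan square lid over the whole bin, 0.12 kg: 67 x 67 mm outside, 55.5 mm high; inside 63 x 63 mm (1.5 mm clear of the bin all round), 53 mm deep; the last 7 mm of the mouth flare to 71 mm. Origin: centre of the mouth's plane, z up through its flat top; axes as the box's at the start. Home, its origin is 9 mm above the box's; it is clear of the bin once raised 53 mm
- tin_a: widest flat round shoe-polish tin of plain metal, 52 mm in diameter, 13 mm high, 25 to 55 g, lying flat; may be absent. Origin: centre of its underside, z up its axis
- tin_b: second widest flat round shoe-polish tin of plain metal, 47 mm in diameter, 13 mm high, 25 to 55 g, lying flat; may be absent. Origin: centre of its underside, z up its axis
- tin_c: third widest flat round shoe-polish tin of plain metal, 42 mm in diameter, 13 mm high, 25 to 55 g, lying flat; may be absent. Origin: centre of its underside, z up its axis
- tin_d: smallest flat round shoe-polish tin of plain metal, 37 mm in diameter, 13 mm high, 25 to 55 g, lying flat; may be absent. Origin: centre of its underside, z up its axis
- spray_can: aerosol can, 52 mm in diameter, 172 mm tall, standing; leave alone. Origin: centre of its underside
- vase: small round stoneware vase, 84 mm across, 76 mm tall; leave alone. Origin: centre of its underside
- brush: wooden shoe brush, 45 (x) by 145 (y) by 42 mm high, lying on its bristles; leave alone. Origin: centre of its underside

How it is judged:
By the outcome, as a careful person would: the job done as asked, in the order asked, and still so for the second after the job is handed in, with the robot touching nothing.
Of tin_a, tin_b, tin_c, tin_d only 2 to 4 are there at a start; the rules pass over those that are not, and their reading is None.
At some moment in a run one of tin_a, tin_b, tin_c, tin_d may be knocked a few centimetres aside while the robot is not near it.
It also fails if it takes over 210 s, if anything falls off the work surface, if the arm or the gripper's body presses on something with over 40 N, if the wrist force passes 120 N, or if a joint passes its speed limit or range.

## Working session

There is one attempt and no reset: what is moved stays moved. The work goes in short steps, Python scripts to look and compute and a tool call to move; the robot and the scene stay as the last step left them, time stands still between calls to the robot, and variables do not carry over. Pictures are saved under pics/ and viewed, at most 18 in all, crops included, and the job is handed in when it is done.

Besides the shell and the picture viewer there is one more tool, called after "Call:" by a JSON object that holds its "op" and its "data". jog_arm: Moves the arm, as the interface text tells. Shift numbers are shares of 80 mm and turn numbers shares of 0.1 rad, none past 1 either way. Its arguments: {"type":"object","properties":{"targets":{"type":"array","items":{"type":"object","properties":{"xyz":{"type":"array","items":{"type":"number"}},"spin":{"type":"number"}}}},"gripper":{"type":"number"}},"required":["targets"]}

```bash
mkdir -p pics; ls
python3 - <<'E'
from plant import bot
import cv2,numpy as np
np.set_printoptions(precision=3,suppress=True)
print(bot.get_obs())
for n in("scene","top","wrist"):
    print(n,bot.get_calibration(n)); cv2.imwrite(f"pics/{n}0.png",bot.capture(n))
E
```

```text
pics
{'time': 0.0, 'joint_positions': array([ 1.195,  0.343,  1.525, -0.   ,  1.275, -0.146]), 'dq': array([-0.001,  0.   ,  0.002, -0.001,  0.001,  0.001]), 'tau': array([  0.   , -43.124, -24.422,   0.072,   0.056,  -0.   ]), 'tool_pos': array([119.415, 510.838, 226.065]), 'tcp_rot': array([-3.14 , -0.   ,  2.912]), 'contact_force': array([ 0.643, -0.467, -0.234]), 'moment': array([-0.005,  0.004,  0.017]), 'finger_force': 0.0, 'grip_width': 91.537657915093}
scene {'vfov': 48.511027488097696, 'cx': 321.85897311984655, 'cy': 205.72260555044275, 'eye': array([ 877.233, -508.304, 1078.501]), 'rotation': array([-2.617, -0.005,  0.495])}
top {'vfov': 52.47555267003704, 'cx': 315.5035125306809, 'cy': 199.58294030895667, 'eye': array([478.994,   8.373, 933.435]), 'rotation': array([-2.991, -0.019, -1.563])}
wrist {'vfov': 65.2598166065247, 'cx': 315.2890069984632, 'cy': 201.40294627830974, 'eye': array([ 39.801, 529.114, 384.61 ]), 'rotation': array([2.836, 0.002, 1.34 ])}
```

View pics/top0.png

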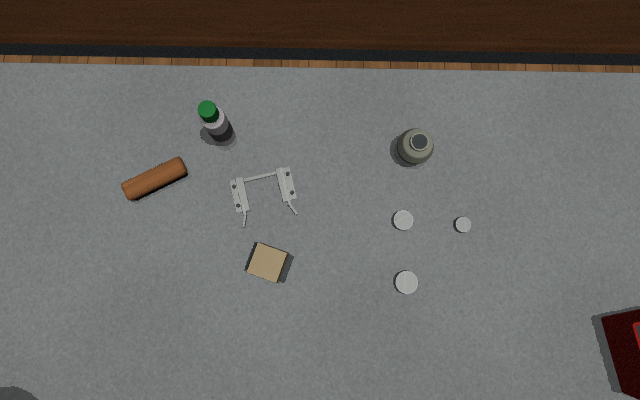

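View pics/scene0.png

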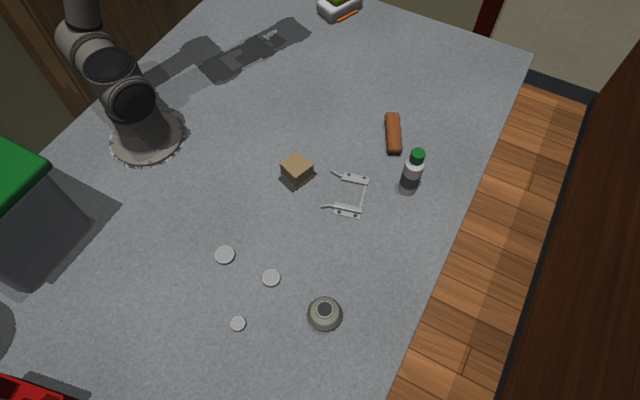

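The top view shows three tins, at (403,220), (407,282) and (463,225). The box is at (267,262), and the track is near (265,190) with its mouth towards the bottom. The scene view agrees.

```bash
cat > h.py <<'E'
from plant import bot
import cv2,numpy as np
from scipy.spatial.transform import Rotation as R
np.set_printoptions(precision=2,suppress=True)
def rays(c,uv):
    f=200/np.tan(np.radians(c['vfov']/2)); uv=np.atleast_2d(np.asarray(uv,float))
    d=np.c_[(uv[:,0]-c['cx'])/f,(uv[:,1]-c['cy'])/f,np.ones(len(uv))]
    return R.from_euler('xyz',c['rotation']).apply(d)
def onplane(c,uv,z):
    d=rays(c,uv); return c['eye']+d*((z-c['eye'][2])/d[:,2])[:,None]
def proj(c,p):
    f=200/np.tan(np.radians(c['vfov']/2)); q=R.from_euler('xyz',c['rotation']).inv().apply(np.atleast_2d(p)-c['eye'])
    return np.c_[f*q[:,0]/q[:,2]+c['cx'],f*q[:,1]/q[:,2]+c['cy']]
def snap(n,fn=None):
    c=bot.get_calibration(n); im=bot.capture(n)
    if fn: cv2.imwrite('pics/'+fn,im)
    return c,im
def blobs(m,amin=60):
    cs,_=cv2.findContours(m.astype(np.uint8)*255,cv2.RETR_EXTERNAL,cv2.CHAIN_APPROX_NONE)
    return [c for c in cs if cv2.contourArea(c)>amin]
def go(dx,dy,dz=0,dyaw=0):
    """world shift -> tool axes, in shares of 80 mm"""
    o=bot.get_obs(); t=R.from_euler('xyz',o['tcp_rot']).inv().apply([dx,dy,dz])
    return t/80
def tan(im):
    h=cv2.cvtColor(im,cv2.COLOR_BGR2HSV); return (h[...,0]>8)&(h[...,0]<25)&(h[...,1]>60)&(h[...,2]>90)
def bright(im):
    h=cv2.cvtColor(im,cv2.COLOR_BGR2HSV); return (h[...,2]>150)&(h[...,1]<40)
E
python3 - <<'E'
from h import *
c=bot.get_calibration('top'); im=cv2.imread('pics/top0.png')
for k in blobs(bright(im),60):
    P=onplane(c,k[:,0],13 if True else 0); (x,y),r=cv2.minEnclosingCircle(P[:,:2].astype(np.float32)); u=k[:,0].mean(0)
    M=cv2.moments(P[:,:2].astype(np.float32)); print('br',u,(x,y),'d',2*r,'eqd',2*np.sqrt(M['m00']/np.pi))
for k in blobs(tan(im),300):
    P=onplane(c,k[:,0],64.5)[:,:2].astype(np.float32); print('tan',k[:,0].mean(0),cv2.minAreaRect(P))
cr=cv2.resize(im[150:300,200:330],None,fx=4.6,fy=4,interpolation=cv2.INTER_CUBIC); cv2.imwrite('pics/c1.png',cv2.resize(im[150:290,200:330],None,fx=4,fy=4,interpolation=cv2.INTER_CUBIC))
E
```

```text
br [406.45 281.95] (434.9437561035156, -212.75970458984375) d 49.82729721069336 eqd 47.906887366677964
br [463.24 224.  ] (565.873046875, -346.47357177734375) d 34.53981399536133 eqd 32.525599587600425
br [403.07 219.48] (574.8500366210938, -208.87802124023438) d 45.17432403564453 eqd 42.975009544489026
br [239.53 199.28] (613.1409912109375, 159.98574829101562) d 113.4168701171875 eqd 45.92987294916886
br [278.64 184.49] (632.6376953125, 90.88102722167969) d 141.8457489013672 eqd 54.22283062280226
tan [266.48 262.07] ((476.45880126953125, 95.47461700439453), (66.89064025878906, 66.70356750488281), 70.28423309326172)
tan [152.51 177.53] ((655.956787109375, 346.2752685546875), (41.246707916259766, 137.18206787109375), 28.4273681640625)
tan [444.    65.62] ((925.4212646484375, -299.8179626464844), (17.110567092895508, 120.85413360595703), 0.9810268878936768)
tan [308.47  63.29] ((924.9049072265625, 11.187702178955078), (17.035884857177734, 121.04073333740234), 0.9870690107345581)
tan [198.47  61.56] ((925.3890380859375, 261.1051940917969), (16.96111297607422, 120.26016235351562), 0.9931437373161316)
tan [101.32  59.91] ((925.5780029296875, 479.9807434082031), (184.18167114257812, 17.626659393310547), 89.97088623046875)
```

View pics/c1.png

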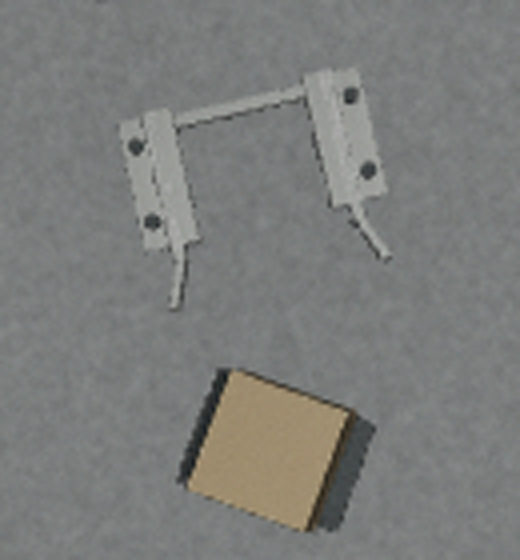

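The crop shows the track's inner lip edges: left (168,110)–(198,238), right (305,75)–(335,207). The box lid's corners are (230,370), (353,410), (308,530) and (188,487), with the foot plate showing left and right. The three tins measure as a, b and d, so c is absent.

```bash
cat >> h.py <<'E'
def plan(x=None,y=None,z=None,yaw=None):
    """spin units first, then tool shift units (after the spin), from the measured pose"""
    o=bot.get_obs(); p=o['tool_pos']; a=o['tcp_rot'][2]; t=np.array([p[i] if v is None else v for i,v in enumerate((x,y,z))])
    b=a if yaw is None else yaw
    s=-((b-a+np.pi)%(2*np.pi)-np.pi)/0.1
    d=R.from_euler('xyz',[np.pi,0,b]).inv().apply(t-p)/80
    print('spin units %.2f'%s,'shift units',np.round(d,3),'mm',np.linalg.norm(d)*80)
E
python3 - <<'E'
from h import *
c=bot.get_calibration('top')
k=np.array([(168,110),(198,238),(305,75),(335,207)])/4+[200,150]-.4
P=onplane(c,k,10.5); print(P)
m=P.mean(0)[:2]; d=(P[0]-P[1]+P[2]-P[3])[:2]; e=(P[0]-P[2]+P[1]-P[3])[:2]
print(np.degrees(np.arctan2(d[1],d[0])),np.degrees(np.arctan2(-e[0],e[1])),np.linalg.norm(d)/2,np.linalg.norm(e)/2)
th=np.arctan2(-e[0],e[1]); u=np.array([np.cos(th),np.sin(th)]); o=m-4*u; print('track',o,'mouth',o-72*u)
print('can',onplane(c,[[222,134]],0),onplane(c,[[207,109]],172))
plan(476,95,250,np.radians(70.3))
E
```

```text
[[669.99 163.26  10.5 ]
 [595.61 143.57  10.5 ]
 [691.64  84.67  10.5 ]
 [614.33  65.75  10.5 ]]
14.279415193086708 14.474169608700665 78.26582417687595 80.77245229838783
track [639.02 113.31] mouth [569.3   95.32]
can [[775.99 215.06   0.  ]] [[771.5 208.3 172. ]]
spin units 16.85 shift units [-3.39  5.95 -0.3 ] mm 548.3458040356622
```

Call:
{"op": "jog_arm", "data": {"targets": [{"xyz":[-0.6,-0.34,-0.03],"spin":0.8},{"xyz":[-0.61,-0.29,-0.03],"spin":0},{"xyz":[-0.61,-0.29,-0.03],"spin":0},{"xyz":[-0.61,-0.29,-0.03],"spin":0},{"xyz":[-0.61,-0.29,-0.03],"spin":0},{"xyz":[-0.61,-0.29,-0.03],"spin":0},{"xyz":[-0.61,-0.29,-0.03],"spin":0},{"xyz":[-0.61,-0.29,-0.03],"spin":0},{"xyz":[-0.61,-0.29,-0.03],"spin":0},{"xyz":[-0.61,-0.29,-0.03],"spin":0}]}}

```text
time: 1.4
tool_pos: [515.8, 139.6, 250.6]
tcp_rot: [3.141, -0.0, 2.832]
contact_force: [0.4, 0.4, -0.2]
grip_width: 91.8
finger_force: 0.0
```

Call:
{"op": "jog_arm", "data": {"targets": [{"xyz":[0,0,0],"spin":1},{"xyz":[0,0,0],"spin":1},{"xyz":[0,0,0],"spin":1},{"xyz":[0,0,0],"spin":1},{"xyz":[0,0,0],"spin":1},{"xyz":[0,0,0],"spin":1},{"xyz":[0,0,0],"spin":1},{"xyz":[0,0,0],"spin":1},{"xyz":[0,0,0],"spin":1},{"xyz":[0,0,0],"spin":1}]}}

```text
time: 2.65
tool_pos: [514.5, 141.0, 250.4]
tcp_rot: [-3.141, -0.0, 1.829]
contact_force: [0.0, 0.2, -0.2]
grip_width: 91.6
finger_force: 0.0
```

Call:
{"op": "jog_arm", "data": {"targets": [{"xyz":[0,0,0],"spin":1},{"xyz":[0,0,0],"spin":1},{"xyz":[0,0,0],"spin":1},{"xyz":[0,0,0],"spin":1},{"xyz":[0,0,0],"spin":1},{"xyz":[0,0,0],"spin":1},{"xyz":[0,0,0],"spin":0.05},{"xyz":[0,0,0],"spin":0},{"xyz":[0,0,0],"spin":0},{"xyz":[0,0,0],"spin":0}]}}

```text
time: 3.9
tool_pos: [514.7, 141.0, 250.7]
tcp_rot: [-3.142, -0.0, 1.227]
contact_force: [0.4, 0.9, 0.5]
grip_width: 91.9
finger_force: 0.0
```

Run:
```python
from h import *
c,im=snap('wrist','w1.png'); print(c['eye'],bot.get_obs()['tool_pos'])
for k in blobs(tan(im),300):
    P=onplane(c,k[:,0],64.5)[:,:2].astype(np.float32); print('tan',k[:,0].mean(0),cv2.minAreaRect(P))
```

```text
[542.27 217.49 409.19] [514.75 141.04 250.71]
tan [296.69 222.72] ((475.4649963378906, 96.27830505371094), (66.01400756835938, 66.48551940917969), 70.26242065429688)
```

View pics/w1.png

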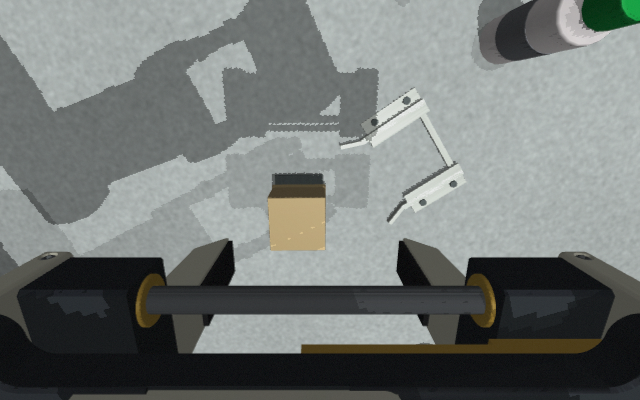

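The wrist view shows the lid top spanning (268,195)–(326,250) and the track at (340..465, 90..222). I'll zoom in for the track corners.

Run:
```python
import cv2
im=cv2.imread('pics/w1.png'); cv2.imwrite('pics/c2.png',cv2.resize(im[82:228,334:472],None,fx=4,fy=4,interpolation=cv2.INTER_LANCZOS4))
```

```text
(no output)
```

View pics/c2.png

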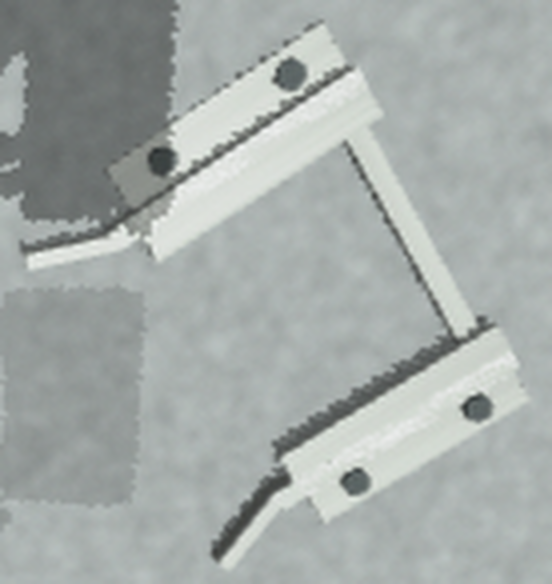

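Run:
```python
from h import *
c=bot.get_calibration('wrist')
k=np.array([(382,115),(157,260),(497,325),(288,465)])/4+[334,82]-.4
P=onplane(c,k,10.5); print(P)
m=P.mean(0)[:2]; d=(P[0]-P[1]+P[2]-P[3])[:2]; e=(P[0]-P[2]+P[1]-P[3])[:2]
print(np.degrees(np.arctan2(d[1],d[0])),np.degrees(np.arctan2(-e[0],e[1])),np.linalg.norm(d)/2,np.linalg.norm(e)/2)
th=np.radians(14.4); u=np.array([np.cos(th),np.sin(th)]); o=m-4*u; print('track',o,'mouth',o-72*u)
k=np.array([(355,68),(125,220),(497,325),(288,465)])/4+[334,82]-.4
plan(475.5,96.3,110)
plan(475.5,96.3,30)
```

```text
[[670.57 161.89  10.5 ]
 [593.07 142.8   10.5 ]
 [690.2   85.83  10.5 ]
 [614.79  62.83  10.5 ]]
15.389317568954628 14.845414378721639 79.30057253245394 80.70603248896816
track [638.28 112.34] mouth [568.54  94.44]
spin units -0.00 shift units [-0.69 -0.27  1.76] mm 152.77674624213373
spin units -0.00 shift units [-0.69 -0.27  2.76] mm 228.5910884173187
```

Call:
{"op": "jog_arm", "data": {"targets": [{"xyz":[-0.23,-0.09,0.4],"spin":0},{"xyz":[-0.23,-0.09,0.4],"spin":0},{"xyz":[-0.23,-0.09,0.4],"spin":0},{"xyz":[0,0,0.4],"spin":0},{"xyz":[0,0,0.35],"spin":0},{"xyz":[0,0,0.3],"spin":0},{"xyz":[0,0,0.3],"spin":0},{"xyz":[0,0,0.2],"spin":0},{"xyz":[0,0,0.01],"spin":0},{"xyz":[0,0,0],"spin":0}]}}

```text
time: 5.2
tool_pos: [476.2, 96.4, 30.4]
tcp_rot: [3.141, -0.0, 1.227]
contact_force: [-0.4, 0.5, -0.1]
grip_width: 91.7
finger_force: 0.0
```

Call:
{"op": "jog_arm", "data": {"gripper": 0, "targets": [{"xyz":[0,0,0],"spin":0},{"xyz":[0,0,0],"spin":0},{"xyz":[0,0,0],"spin":0},{"xyz":[0,0,0],"spin":0},{"xyz":[0,0,0],"spin":0},{"xyz":[0,0,0],"spin":0},{"xyz":[0,0,0],"spin":0},{"xyz":[0,0,0],"spin":0},{"xyz":[0,0,0],"spin":0},{"xyz":[0,0,0],"spin":0}]}}

```text
time: 6.45
tool_pos: [475.9, 96.4, 30.2]
tcp_rot: [3.141, -0.0, 1.227]
contact_force: [-2.4, 0.6, 5.5]
grip_width: 66.9
finger_force: 30.0
```

Run:
```python
from h import *
o=bot.get_obs(); print(o['contact_force'],o['moment'])
th=0.255; u=np.array([np.cos(th),np.sin(th)]); t=np.array([638.5,112.6])
m=t-110*u; print(m); plan(m[0],m[1],None,th+np.pi/2);
```

```text
[-2.44  0.58  5.53] [-0.07  0.43 -0.01]
[532.06  84.85]
spin units -5.99 shift units [-0.32  0.64  0.  ] mm 57.381604708407465
```

Call:
{"op": "jog_arm", "data": {"targets": [{"xyz":[0,0,0],"spin":-0.6},{"xyz":[0,0,0],"spin":-0.6},{"xyz":[0,0,0],"spin":-0.6},{"xyz":[0,0,0],"spin":-0.6},{"xyz":[0,0,0],"spin":-0.6},{"xyz":[0,0,0],"spin":-0.6},{"xyz":[0,0,0],"spin":-0.6},{"xyz":[0,0,0],"spin":-0.6},{"xyz":[0,0,0],"spin":-0.6},{"xyz":[0,0,0],"spin":-0.59}]}}

```text
time: 7.7
tool_pos: [476.2, 96.5, 30.2]
tcp_rot: [3.141, -0.0, 1.827]
contact_force: [-0.5, 0.8, 5.4]
grip_width: 66.7
finger_force: 30.0
```

Call:
{"op": "jog_arm", "data": {"targets": [{"xyz":[-0.04,0.08,0],"spin":0},{"xyz":[-0.04,0.08,0],"spin":0},{"xyz":[-0.04,0.08,0],"spin":0},{"xyz":[-0.04,0.08,0],"spin":0},{"xyz":[-0.04,0.08,0],"spin":0},{"xyz":[-0.04,0.08,0],"spin":0},{"xyz":[-0.04,0.08,0],"spin":0},{"xyz":[-0.04,0.08,0],"spin":0},{"xyz":[0,0,0],"spin":0},{"xyz":[0,0,0],"spin":0}]}}

```text
time: 8.95
tool_pos: [531.2, 84.6, 30.2]
tcp_rot: [-3.141, -0.0, 1.826]
contact_force: [-3.7, 0.6, 8.3]
grip_width: 66.8
finger_force: 30.0
```

Run:
```python
from h import *
th=0.255; u=np.array([np.cos(th),np.sin(th)]); t=np.array([638.5,112.6])
for s in (110,0): plan(*(t-s*u),None,th+np.pi/2)
c,im=snap('wrist','w2.png')
for k in blobs(tan(im),300):
    P=onplane(c,k[:,0],64.5)[:,:2].astype(np.float32); print('tan',k[:,0].mean(0),cv2.minAreaRect(P))
```

```text
spin units -0.00 shift units [0.   0.01 0.  ] mm 0.8709601495330377
spin units -0.00 shift units [0.   1.39 0.  ] mm 110.86990000907764
tan [397.95 339.7 ] ((581.0076293945312, 72.10783386230469), (156.74241638183594, 22.1290340423584), 14.61352825164795)
tan [315.29 238.89] ((524.4701538085938, 109.01239013671875), (66.70035552978516, 46.56838607788086), 14.592048645019531)
```

View pics/w2.png

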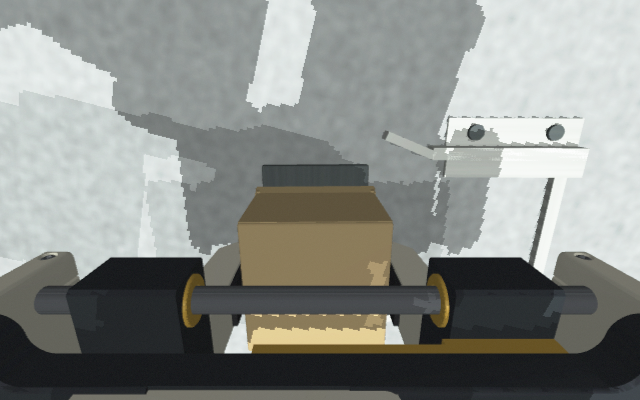

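The picture shows the foot plate's +y edge from (262,165) to (368,165), and the near rail's lip inner edge from (445,178) to (586,178). Box and track look parallel. Checking the lateral alignment numerically.

Run:
```python
from h import *
c=bot.get_calibration('wrist'); o=bot.get_obs(); p=o['tool_pos'][:2]; th=o['tcp_rot'][2]-np.pi/2
u=np.array([np.cos(th),np.sin(th)]); v=np.array([-u[1],u[0]])
A=np.r_[onplane(c,[(446,177.5),(586,177.5)],10.5),onplane(c,[(263,164.5),(367,164.5)],5)][:,:2]-p
print(np.c_[A@u,A@v])
im=cv2.imread('pics/w2.png'); g=im.max(2).astype(int)
for x in (270,290,310,330,350,365): 
    col=g[150:200,x]; print(x,'foot',150+np.argmin(np.diff(col)))
for x in (500,520,535,565,580):
    col=g[160:200,x]; print(x,'lip',160+np.argmin(np.diff(col)), g[170:186,x])
```

```text
[[ 76.07  39.52]
 [157.73  39.46]
 [-31.35  46.23]
 [ 30.49  46.18]]
270 foot 164
290 foot 164
310 foot 163
330 foot 163
350 foot 163
365 foot 163
500 lip 167 [207 218 249 249 248 246 245 236 225 224 224 224 224 225 226 226]
520 lip 176 [248 249 249 249 248 246 246 239 232 232 231 232 232 231 229 228]
535 lip 177 [248 249 249 249 248 247 246 241 225 226 225 224 225 225 224 225]
565 lip 184 [246 248 249 249 248 247 246 246 248 248 246 246 245 244 240 233]
580 lip 177 [245 247 248 248 248 247 246 241 227 227 228 228 228 228 230 229]
```

Call:
{"op": "jog_arm", "data": {"targets": [{"xyz":[0.015,0.1,0],"spin":0},{"xyz":[0,0.1,0],"spin":0},{"xyz":[0,0.1,0],"spin":0},{"xyz":[0,0.1,0],"spin":0},{"xyz":[0,0.1,0],"spin":0},{"xyz":[0,0.1,0],"spin":0},{"xyz":[0,0.1,0],"spin":0},{"xyz":[0,0.1,0],"spin":0},{"xyz":[0,0.1,0],"spin":0},{"xyz":[0,0,0],"spin":0}]}}

```text
time: 10.25
tool_pos: [600.9, 103.7, 30.3]
tcp_rot: [-3.141, -0.0, 1.826]
contact_force: [-3.4, -1.7, 6.2]
grip_width: 67.1
finger_force: 30.0
```

Call:
{"op": "jog_arm", "data": {"targets": [{"xyz":[0,0.05,0],"spin":0},{"xyz":[0,0.05,0],"spin":0},{"xyz":[0,0.05,0],"spin":0},{"xyz":[0,0.05,0],"spin":0},{"xyz":[0,0.05,0],"spin":0},{"xyz":[0,0.05,0],"spin":0},{"xyz":[0,0.05,0],"spin":0},{"xyz":[0,0,0],"spin":0},{"xyz":[0,0,0],"spin":0},{"xyz":[0,0,0],"spin":0}]}}

```text
time: 11.5
tool_pos: [627.3, 110.6, 30.3]
tcp_rot: [-3.139, -0.0, 1.826]
contact_force: [-4.6, -1.9, 8.2]
grip_width: 67.0
finger_force: 30.0
```

Call:
{"op": "jog_arm", "data": {"targets": [{"xyz":[0,0.02,0],"spin":0},{"xyz":[0,0.02,0],"spin":0},{"xyz":[0,0.02,0],"spin":0},{"xyz":[0,0.02,0],"spin":0},{"xyz":[0,0.02,0],"spin":0},{"xyz":[0,0.02,0],"spin":0},{"xyz":[0,0.01,0],"spin":0},{"xyz":[0,0.01,0],"spin":0},{"xyz":[0,0,0],"spin":0},{"xyz":[0,0,0],"spin":0}]}}

```text
time: 12.75
tool_pos: [637.6, 113.3, 30.3]
tcp_rot: [-3.138, -0.0, 1.826]
contact_force: [-7.5, -1.6, 9.1]
grip_width: 66.8
finger_force: 30.0
```

Call:
{"op": "jog_arm", "data": {"targets": [{"xyz":[0,0.01,0],"spin":0},{"xyz":[0,0,0],"spin":0},{"xyz":[0,0,0],"spin":0},{"xyz":[0,0,0],"spin":0},{"xyz":[0,0,0],"spin":0},{"xyz":[0,0,0],"spin":0},{"xyz":[0,0,0],"spin":0},{"xyz":[0,0,0],"spin":0},{"xyz":[0,0,0],"spin":0},{"xyz":[0,0,0],"spin":0}]}}

```text
time: 14.0
tool_pos: [638.4, 113.5, 30.3]
tcp_rot: [-3.138, -0.0, 1.826]
contact_force: [-8.4, -1.1, 10.2]
grip_width: 66.8
finger_force: 30.0
```

Call:
{"op": "jog_arm", "data": {"targets": [{"xyz":[0,0.01,0],"spin":0},{"xyz":[0,0,0],"spin":0},{"xyz":[0,0.01,0],"spin":0},{"xyz":[0,0,0],"spin":0},{"xyz":[0,0,0],"spin":0},{"xyz":[0,0,0],"spin":0},{"xyz":[0,0,0],"spin":0},{"xyz":[0,0,0],"spin":0},{"xyz":[0,0,0],"spin":0},{"xyz":[0,0,0],"spin":0}]}}

```text
time: 15.25
tool_pos: [638.6, 113.6, 30.4]
tcp_rot: [-3.135, -0.0, 1.826]
contact_force: [-12.5, -3.1, 13.7]
grip_width: 66.9
finger_force: 30.0
```

Call:
{"op": "jog_arm", "data": {"targets": [{"xyz":[0,0.015,0],"spin":0},{"xyz":[0,0,0],"spin":0},{"xyz":[0,0.015,0],"spin":0},{"xyz":[0,0,0],"spin":0},{"xyz":[0,0,0],"spin":0},{"xyz":[0,0,0],"spin":0},{"xyz":[0,0,0],"spin":0},{"xyz":[0,0,0],"spin":0},{"xyz":[0,0,0],"spin":0},{"xyz":[0,0,0],"spin":0}]}}

```text
time: 16.5
tool_pos: [639.7, 114.1, 30.5]
tcp_rot: [-3.132, -0.001, 1.826]
contact_force: [-16.3, -4.2, 17.1]
grip_width: 67.0
finger_force: 30.0
```

Run:
```python
from h import *
c,im=snap('wrist','w3.png'); o=bot.get_obs(); print(o['tool_pos'],o['tcp_rot'],o['contact_force'],o['moment'])
cv2.imwrite('pics/c3.png',cv2.resize(im[100:300,200:470],None,fx=2.9,fy=2.9))
```

```text
[639.73 114.07  30.46] [-3.13 -0.    1.83] [-17.08  -4.23  17.01] [-0.9   2.82 -0.25]
```

View pics/c3.png

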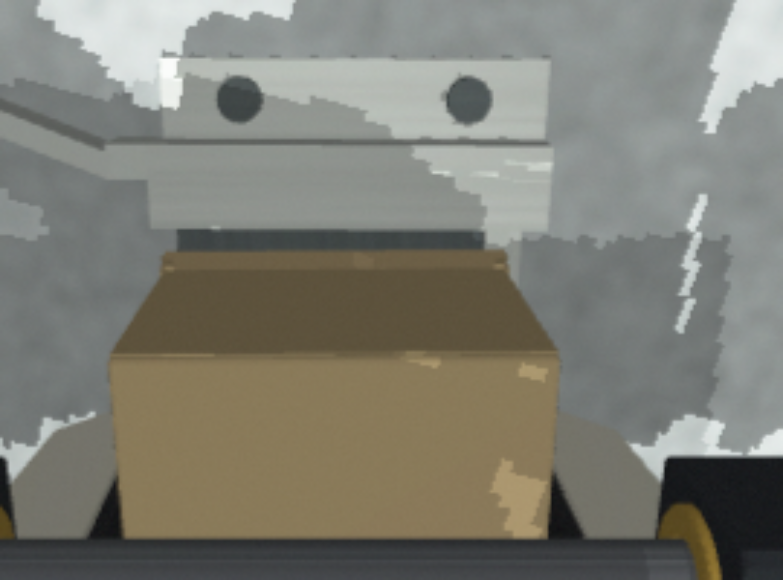

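The foot plate shows at columns 177–485, between the lips at 148–550. That puts its centre within 0.5 mm of the track origin, pressed on the stop at 17 N. Now I'll ease the push and draw the lid up.

Call:
{"op": "jog_arm", "data": {"targets": [{"xyz":[0,-0.015,0],"spin":0},{"xyz":[0,-0.012,0],"spin":0},{"xyz":[0,0,-0.02],"spin":0},{"xyz":[0,0,-0.02],"spin":0},{"xyz":[0,0,-0.03],"spin":0},{"xyz":[0,0,-0.04],"spin":0},{"xyz":[0,0,-0.05],"spin":0},{"xyz":[0,0,-0.05],"spin":0},{"xyz":[0,0,-0.05],"spin":0},{"xyz":[0,0,0],"spin":0}]}}

```text
time: 17.8
tool_pos: [640.7, 114.4, 50.7]
tcp_rot: [-3.139, -0.001, 1.826]
contact_force: [-6.0, -2.3, -9.2]
grip_width: 66.8
finger_force: 30.0
```

Run:
```python
from h import *
c,im=snap('wrist','w4.png'); o=bot.get_obs(); print(o['tool_pos'],o['tcp_rot'],o['contact_force'],o['moment'])
```

```text
[640.66 114.32  50.69] [-3.14 -0.    1.83] [-5.81 -1.92 -9.12] [-0.18  1.23 -0.23]
```

View pics/w4.png

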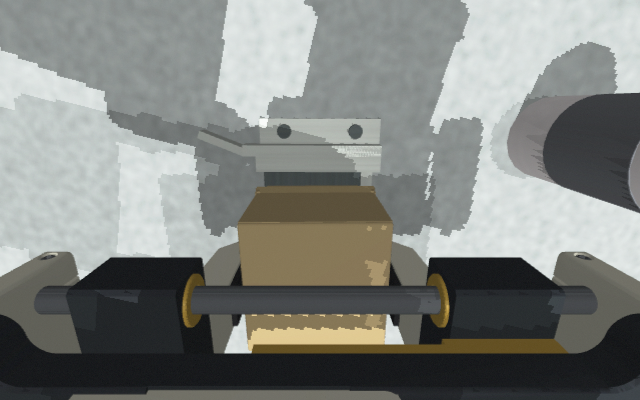

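The foot plate (264–361) is still under the lips while the lid rises, so I'll keep drawing it off.

Call:
{"op": "jog_arm", "data": {"targets": [{"xyz":[0,0,-0.08],"spin":0},{"xyz":[0,0,-0.08],"spin":0},{"xyz":[0,0,-0.08],"spin":0},{"xyz":[0,0,-0.08],"spin":0},{"xyz":[0,0,-0.1],"spin":0},{"xyz":[0,0,-0.1],"spin":0},{"xyz":[0,0,-0.15],"spin":0},{"xyz":[0,0,-0.2],"spin":0},{"xyz":[0,0,-0.2],"spin":0},{"xyz":[0,0,0],"spin":0}]}}

```text
time: 19.1
tool_pos: [642.8, 114.5, 138.5]
tcp_rot: [3.138, 0.001, 1.826]
contact_force: [-0.2, 0.0, -1.2]
grip_width: 66.6
finger_force: 30.0
```

Run:
```python
from h import *
c,im=snap('scene','s2.png'); o=bot.get_obs(); print(o['tool_pos'],o['tcp_rot'],o['contact_force'],o['moment'])
c,im2=snap('top'); c2,_=0,0
cs=bot.get_calibration('scene'); u,v=proj(cs,[640,114,40])[0].astype(int); 
a=cv2.resize(im[v-60:v+60,u-90:u+90],None,fx=4,fy=4,interpolation=cv2.INTER_CUBIC); cv2.imwrite('pics/c4.png',a)
plan(470,100,None)
for k in blobs(bright(im2),60):
    P=onplane(c,k[:,0],13)[:,:2].astype(np.float32); (x,y),r=cv2.minEnclosingCircle(P)
    if r<30: print((x,y),2*r)
```

```text
[642.05 114.42 137.22] [3.14 0.   1.83] [ 0.5   0.71 -1.27] [-0.04  0.06 -0.03]
spin units -0.00 shift units [ 0.37 -2.12 -0.  ] mm 172.19238815395397
(435.0041198730469, -212.94775390625) 50.74577331542969
(565.7916870117188, -346.61785888671875) 35.611572265625
(574.8740234375, -209.1144561767578) 45.51671600341797
(653.0960693359375, 179.70860290527344) 43.90870666503906
```

View pics/c4.png

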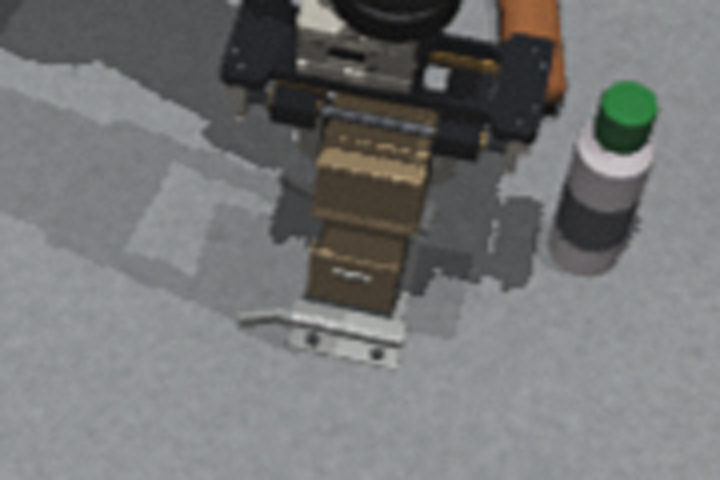

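The base stays in the track with its bin open, the lid hangs clear in the gripper, and the tins have not moved. Next I'll set the lid down where the box started.

Call:
{"op": "jog_arm", "data": {"targets": [{"xyz":[0.06,-0.35,0],"spin":0},{"xyz":[0.06,-0.35,0],"spin":0},{"xyz":[0.06,-0.35,0],"spin":0},{"xyz":[0.06,-0.35,0],"spin":0},{"xyz":[0.06,-0.35,0.1],"spin":0},{"xyz":[0.06,-0.35,0.2],"spin":0},{"xyz":[0,0,0.4],"spin":0},{"xyz":[0,0,0.4],"spin":0},{"xyz":[0,0,0.2],"spin":0},{"xyz":[0,0,0],"spin":0}]}}

```text
time: 20.45
tool_pos: [470.6, 99.8, 30.9]
tcp_rot: [-3.138, -0.001, 1.826]
contact_force: [-0.4, 0.1, -1.0]
grip_width: 66.9
finger_force: 30.0
```

Call:
{"op": "jog_arm", "data": {"targets": [{"xyz":[0,0,0.04],"spin":0},{"xyz":[0,0,0.04],"spin":0},{"xyz":[0,0,0.02],"spin":0},{"xyz":[0,0,0.02],"spin":0},{"xyz":[0,0,0.01],"spin":0},{"xyz":[0,0,0.01],"spin":0},{"xyz":[0,0,0],"spin":0},{"xyz":[0,0,0],"spin":0},{"xyz":[0,0,0],"spin":0},{"xyz":[0,0,0],"spin":0}]}}

```text
time: 21.7
tool_pos: [471.9, 99.9, 21.5]
tcp_rot: [3.141, 0.0, 1.826]
contact_force: [-2.1, -0.3, 5.6]
grip_width: 67.1
finger_force: 30.0
```

Call:
{"op": "jog_arm", "data": {"gripper": 100, "targets": [{"xyz":[0,0,0],"spin":0},{"xyz":[0,0,0],"spin":0},{"xyz":[0,0,0],"spin":0},{"xyz":[0,0,0],"spin":0},{"xyz":[0,0,0],"spin":0},{"xyz":[0,0,-0.3],"spin":0},{"xyz":[0,0,-0.4],"spin":0},{"xyz":[0,0,-0.4],"spin":0},{"xyz":[0,0,-0.3],"spin":0},{"xyz":[0,0,0],"spin":0}]}}

```text
time: 22.95
tool_pos: [472.9, 100.0, 134.6]
tcp_rot: [3.138, 0.001, 1.826]
contact_force: [0.2, -0.4, -0.6]
grip_width: 91.7
finger_force: 0.0
```

Call:
{"op": "jog_arm", "data": {"targets": [{"xyz":[-0.53,-0.2,0],"spin":0},{"xyz":[-0.53,-0.2,0],"spin":0},{"xyz":[-0.53,-0.2,0],"spin":0},{"xyz":[-0.53,-0.2,0],"spin":0},{"xyz":[-0.53,-0.2,0],"spin":0},{"xyz":[-0.53,-0.2,0],"spin":0},{"xyz":[-0.49,-0.2,0],"spin":0},{"xyz":[0,0,0],"spin":0},{"xyz":[0,0,0],"spin":0},{"xyz":[0,0,0],"spin":0}]}}

```text
time: 24.2
tool_pos: [437.4, -211.3, 132.6]
tcp_rot: [-3.141, -0.001, 1.827]
contact_force: [0.5, 0.0, -0.4]
grip_width: 91.6
finger_force: 0.0
```

```bash
cat >> h.py <<'E'
def tin(fn,thr=60):
    """tin top under the gripper: centre relative to TCP in tool axes (mm)"""
    c,im=snap('wrist',fn); o=bot.get_obs(); p=o['tool_pos']; Rt=R.from_euler('xyz',o['tcp_rot'])
    h=cv2.cvtColor(im,cv2.COLOR_BGR2GRAY); best=None
    u,v=proj(c,[p[0],p[1],13])[0]; print('tcp foot px',u,v, 'tcp',p)
    e=cv2.Canny(cv2.GaussianBlur(h,(3,3),0),40,110)
    return c,im,p,Rt,e
E
python3 - <<'E'
from h import *
c,im,p,Rt,e=tin('w5.png')
E
```

```text
tcp foot px 315.82562501750533 194.7818139793385 tcp [ 437.56 -211.33  132.83]
```

View pics/w5.png

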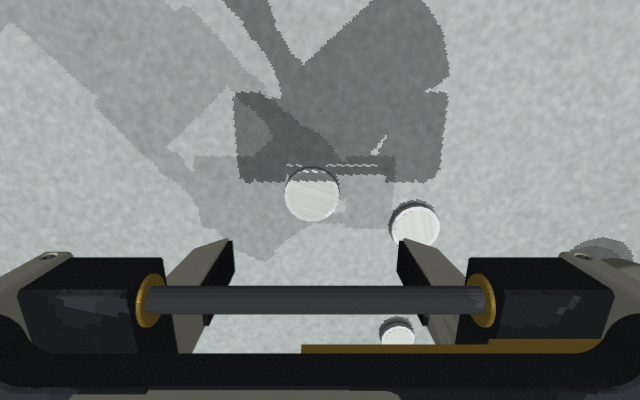

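Tin a is at (312,194), right under the TCP. Tin b, at (414,225), is clearly nearer than before, so it has been knocked. Tin d is at (397,330). Measuring the circles from the wrist view, plus a fresh top picture.

```bash
cat >> h.py <<'E'
def circ(im,c,diam,z=13):
    f=200/np.tan(np.radians(c['vfov']/2)); r=diam/2*f/(c['eye'][2]-z)
    g=cv2.medianBlur(cv2.cvtColor(im,cv2.COLOR_BGR2GRAY),3)
    k=cv2.HoughCircles(g,cv2.HOUGH_GRADIENT_ALT,1.5,15,param1=150,param2=0.6,minRadius=int(r*.85),maxRadius=int(r*1.2)+1)
    return [] if k is None else k.reshape(-1,3)
def toptins():
    c,im=snap('top')
    for k in blobs(bright(im),60):
        P=onplane(c,k[:,0],13)[:,:2].astype(np.float32); (x,y),r=cv2.minEnclosingCircle(P)
        if r<30 and y<60: print('top tin (%.1f %.1f) d %.1f'%(x,y,2*r+2))
def rel(c,uv,z):
    o=bot.get_obs(); P=onplane(c,uv,z); q=R.from_euler('xyz',o['tcp_rot']).inv().apply(P-o['tool_pos']); return P[:,:2],q[:,:2]
E
python3 - <<'E'
from h import *
toptins()
c=bot.get_calibration('wrist'); im=cv2.imread('pics/w5.png')
for k in circ(im,c,46): print(k, *rel(c,[k[:2]],13))
E
```

```text
top tin (435.1 -213.7) d 52.0
top tin (541.9 -219.1) d 45.8
top tin (565.8 -346.6) d 37.6
[312.   195.    26.56] [[ 434.49 -212.78]] [[-0.52 -3.37]]
[418.5 264.   24.8] [[ 555.23 -255.38]] [[-72.36 102.6 ]]
[415.5  231.    25.44] [[ 540.01 -222.57]] [[-36.76  96.21]]
[210.   265.5   24.36] [[ 354.17 -309.67]] [[ -73.86 -105.65]]
```

Call:
{"op": "jog_arm", "data": {"gripper": 72, "targets": [{"xyz":[-0.006,-0.042,0],"spin":0},{"xyz":[0,0,0.3],"spin":0},{"xyz":[0,0,0.4],"spin":0},{"xyz":[0,0,0.4],"spin":0},{"xyz":[0,0,0.3],"spin":0},{"xyz":[0,0,0.12],"spin":0},{"xyz":[0,0,0.05],"spin":0},{"xyz":[0,0,0.03],"spin":0},{"xyz":[0,0,0],"spin":0},{"xyz":[0,0,0],"spin":0}]}}

```text
time: 25.55
tool_pos: [434.7, -214.0, 5.6]
tcp_rot: [3.141, 0.001, 1.826]
contact_force: [0.1, 0.0, 0.9]
grip_width: 65.7
finger_force: 0.0
```

Run:
```python
from h import *
o=bot.get_obs(); print(o['tool_pos'],o['tcp_rot'],o['contact_force'],o['grip_width'])
c,im=snap('wrist','w6.png'); o=bot.get_obs(); print(o['tool_pos']); print(proj(c,[o['tool_pos'][0],o['tool_pos'][1],13]))
```

```text
[ 434.69 -213.99    5.62] [3.14 0.   1.83] [0.06 0.02 0.93] 65.74036484159171
[ 434.65 -213.96    5.54]
[[315.79 260.59]]
```

View pics/w6.png

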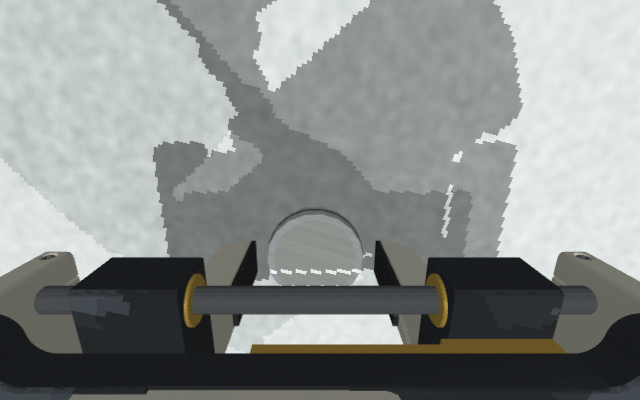

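The tin sits between the fingers. Its top face spans columns 268–363, with the upper edge near row 210. Now checking its offset along tool x.

```bash
cat >> h.py <<'E'
def rowedge(im,c,diam,ztop,zlo,fr=(0,)):
    o=bot.get_obs(); Rt=R.from_euler('xyz',o['tcp_rot']); p=o['tool_pos']
    for off in (-2,0,2):
        q=p+Rt.apply([[diam/2+off,0,0]]*1); q1=q.copy(); q1[:,2]=ztop; q2=q.copy(); q2[:,2]=zlo
        print('offset',off,'top edge px',proj(c,q1)[0],'lower edge px',proj(c,q2)[0])
E
python3 - <<'E'
from h import *
im=cv2.imread('pics/w6.png'); c=bot.get_calibration('wrist'); rowedge(im,c,52,13,0)
print(cv2.cvtColor(im,cv2.COLOR_BGR2GRAY)[200:226,[305,316,327]].T)
E
```

```text
offset -2 top edge px [315.84 219.06] lower edge px [315.79 210.73]
offset 0 top edge px [315.84 215.42] lower edge px [315.79 207.32]
offset 2 top edge px [315.84 211.75] lower edge px [315.79 203.89]
[[115 116 117 118 119 120 119 110  98  89  56  96 103 101 106 143 153 150
  150 149 150 148 139 146 146 147]
 [123 122 122 120 120 118 116 105  96  52  71  99 103 104 118 153 149 149
  152 150 148 135 145 144 144 145]
 [124 123 123 123 121 120 120 119 113 101  64  63  88  97 101 107 147 150
  146 148 149 152 149 142 143 145]]
```

Offset is about zero. Lower 3 mm more, grip, lift and carry to above the box.

Call:
{"op": "jog_arm", "data": {"gripper": 0, "targets": [{"xyz":[0,0,0.04],"spin":0},{"xyz":[0,0,0],"spin":0},{"xyz":[0,0,0],"spin":0},{"xyz":[0,0,0],"spin":0},{"xyz":[0,0,0],"spin":0},{"xyz":[0,0,0],"spin":0},{"xyz":[0,0,0],"spin":0},{"xyz":[0,0,0],"spin":0},{"xyz":[0,0,0],"spin":0},{"xyz":[0,0,0],"spin":0}]}}

```text
time: 26.85
tool_pos: [434.4, -213.8, 1.9]
tcp_rot: [3.142, -0.0, 1.826]
contact_force: [0.2, 0.3, -1.2]
grip_width: 51.2
finger_force: 30.0
```

Call:
{"op": "jog_arm", "data": {"targets": [{"xyz":[0,0,-0.1],"spin":0},{"xyz":[0,0,-0.3],"spin":0},{"xyz":[0,0,-0.4],"spin":0},{"xyz":[0,0,-0.4],"spin":0},{"xyz":[0,0,-0.4],"spin":0},{"xyz":[0,0,-0.2],"spin":0},{"xyz":[0,0,0],"spin":0},{"xyz":[0,0,0],"spin":0},{"xyz":[0,0,0],"spin":0},{"xyz":[0,0,0],"spin":0}]}}

```text
time: 28.1
tool_pos: [434.1, -213.6, 145.2]
tcp_rot: [-3.141, -0.001, 1.826]
contact_force: [-0.3, 0.3, -0.8]
grip_width: 51.1
finger_force: 30.0
```

Run:
```python
from h import *
plan(639.5,113.5,None)
```

```text
spin units -0.00 shift units [3.31 3.52 0.  ] mm 386.24654463220213
```

Call:
{"op": "jog_arm", "data": {"targets": [{"xyz":[0.41,0.44,0],"spin":0},{"xyz":[0.41,0.44,0],"spin":0},{"xyz":[0.41,0.44,0],"spin":0},{"xyz":[0.41,0.44,0],"spin":0},{"xyz":[0.42,0.44,0],"spin":0},{"xyz":[0.42,0.44,0],"spin":0},{"xyz":[0.42,0.44,0],"spin":0},{"xyz":[0.41,0.44,0],"spin":0},{"xyz":[0,0,0],"spin":0},{"xyz":[0,0,0],"spin":0}]}}

```text
time: 29.35
tool_pos: [639.5, 113.2, 145.1]
tcp_rot: [-3.14, -0.0, 1.826]
contact_force: [0.4, -0.6, -0.3]
grip_width: 51.3
finger_force: 30.0
```

Run:
```python
from h import *
c,im=snap('wrist','w7.png'); o=bot.get_obs(); print(o['tool_pos'],o['tcp_rot'])
Rt=R.from_euler('xyz',o['tcp_rot']); p=o['tool_pos']
for x in(30,28): 
    q=p+Rt.apply([[x,28,0],[x,-28,0]]); q[:,2]=62; print(x,proj(c,q).ravel())
cv2.imwrite('pics/c7.png',cv2.resize(im[90:290,200:430],None,fx=3,fy=3,interpolation=cv2.INTER_CUBIC))
```

```text
[639.48 112.67 145.39] [-3.14 -0.    1.83]
30 [351.25 171.63 280.12 171.61]
28 [351.16 174.12 280.2  174.1 ]
```

View pics/c7.png

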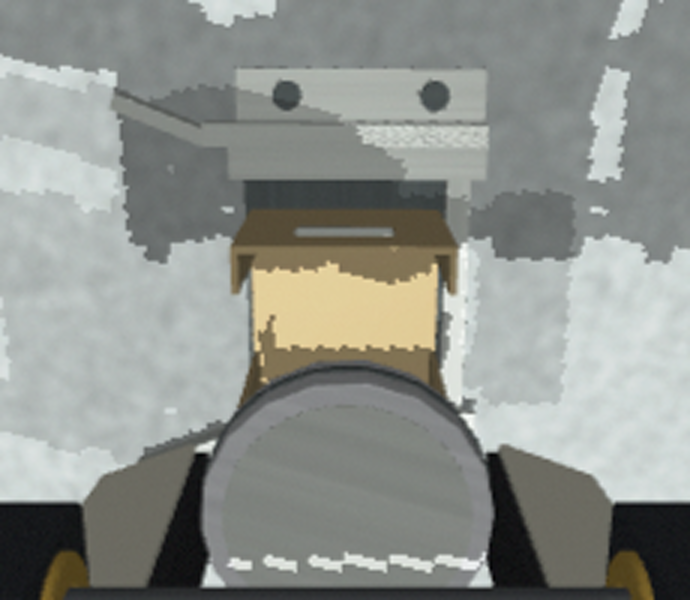

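Run:
```python
from h import *
im=cv2.imread('pics/w7.png'); g=cv2.cvtColor(im,cv2.COLOR_BGR2GRAY)
for x in (290,340): print(x,list(g[155:186,x]))
for y in (173,176,180): print(y,list(g[y,270:292]),list(g[y,340:362]))
c=bot.get_calibration('wrist');o=bot.get_obs(); p=o['tool_pos']; Rt=R.from_euler('xyz',o['tcp_rot'])
def pr(x,y,z): q=p+Rt.apply([x,y,0]); q[2]=z; return proj(c,q)[0]
print(pr(30,0,62),pr(28,0,62),pr(29,30,62),pr(29,-30,62),pr(30,0,5),pr(39,0,10.5))
```

```text
290 [np.uint8(64), np.uint8(66), np.uint8(67), np.uint8(66), np.uint8(69), np.uint8(78), np.uint8(76), np.uint8(76), np.uint8(76), np.uint8(76), np.uint8(76), np.uint8(77), np.uint8(76), np.uint8(76), np.uint8(76), np.uint8(76), np.uint8(78), np.uint8(108), np.uint8(118), np.uint8(118), np.uint8(117), np.uint8(117), np.uint8(117), np.uint8(116), np.uint8(120), np.uint8(151), np.uint8(207), np.uint8(208), np.uint8(207), np.uint8(208), np.uint8(208)]
340 [np.uint8(63), np.uint8(63), np.uint8(64), np.uint8(65), np.uint8(67), np.uint8(77), np.uint8(76), np.uint8(76), np.uint8(77), np.uint8(76), np.uint8(76), np.uint8(76), np.uint8(76), np.uint8(76), np.uint8(78), np.uint8(77), np.uint8(80), np.uint8(99), np.uint8(115), np.uint8(115), np.uint8(117), np.uint8(118), np.uint8(116), np.uint8(117), np.uint8(117), np.uint8(129), np.uint8(205), np.uint8(205), np.uint8(205), np.uint8(205), np.uint8(205)]
173 [np.uint8(191), np.uint8(188), np.uint8(186), np.uint8(185), np.uint8(184), np.uint8(179), np.uint8(159), np.uint8(118), np.uint8(117), np.uint8(117), np.uint8(116), np.uint8(118), np.uint8(1
[... 1179 characters left out ...]
uint8(183), np.uint8(181), np.uint8(179), np.uint8(171), np.uint8(117), np.uint8(111), np.uint8(86), np.uint8(67), np.uint8(65), np.uint8(74), np.uint8(124), np.uint8(191), np.uint8(207), np.uint8(208), np.uint8(208), np.uint8(197), np.uint8(130), np.uint8(151), np.uint8(208)] [np.uint8(129), np.uint8(127), np.uint8(119), np.uint8(148), np.uint8(204), np.uint8(189), np.uint8(94), np.uint8(66), np.uint8(67), np.uint8(76), np.uint8(107), np.uint8(123), np.uint8(170), np.uint8(227), np.uint8(228), np.uint8(222), np.uint8(211), np.uint8(212), np.uint8(207), np.uint8(185), np.uint8(186), np.uint8(185)]
[315.78 170.89] [315.78 173.38] [353.82 172.11] [277.75 172.16] [315.78 158.54] [315.78 149.98]
```

Call:
{"op": "jog_arm", "data": {"targets": [{"xyz":[-0.008,-0.014,0],"spin":0},{"xyz":[0,0,0.3],"spin":0},{"xyz":[0,0,0.3],"spin":0},{"xyz":[0,0,0.2],"spin":0},{"xyz":[0,0,0.1],"spin":0},{"xyz":[0,0,0.06],"spin":0},{"xyz":[0,0,0.06],"spin":0},{"xyz":[0,0,0.06],"spin":0},{"xyz":[0,0,0.06],"spin":0},{"xyz":[0,0,0],"spin":0}]}}

```text
time: 30.65
tool_pos: [638.9, 112.6, 54.3]
tcp_rot: [-3.141, -0.0, 1.826]
contact_force: [0.5, -0.9, -1.5]
grip_width: 51.2
finger_force: 30.0
```

Run:
```python
from h import *
o=bot.get_obs(); print(o['tool_pos'],o['contact_force'],o['moment'])
c,im=snap('wrist','w8.png')
```

```text
[638.9  112.61  54.3 ] [ 0.54 -0.92 -1.47] [-0.11  0.08 -0.05]
```

Tin a has passed the rim without contact, so I'll keep going down.

Call:
{"op": "jog_arm", "data": {"targets": [{"xyz":[0,0,0.1],"spin":0},{"xyz":[0,0,0.1],"spin":0},{"xyz":[0,0,0.1],"spin":0},{"xyz":[0,0,0.1],"spin":0},{"xyz":[0,0,0.06],"spin":0},{"xyz":[0,0,0.04],"spin":0},{"xyz":[0,0,0.02],"spin":0},{"xyz":[0,0,0.01],"spin":0},{"xyz":[0,0,0.01],"spin":0},{"xyz":[0,0,0],"spin":0}]}}

```text
time: 31.95
tool_pos: [639.2, 112.6, 11.6]
tcp_rot: [3.141, -0.0, 1.826]
contact_force: [-0.2, 0.8, -0.4]
grip_width: 50.7
finger_force: 30.0
```

Call:
{"op": "jog_arm", "data": {"targets": [{"xyz":[0,0,0.01],"spin":0},{"xyz":[0,0,0],"spin":0},{"xyz":[0,0,0.01],"spin":0},{"xyz":[0,0,0],"spin":0},{"xyz":[0,0,0],"spin":0},{"xyz":[0,0,0],"spin":0},{"xyz":[0,0,0],"spin":0},{"xyz":[0,0,0],"spin":0},{"xyz":[0,0,0],"spin":0},{"xyz":[0,0,0],"spin":0}]}}

```text
time: 33.2
tool_pos: [639.1, 112.6, 9.9]
tcp_rot: [3.142, -0.0, 1.826]
contact_force: [-0.2, 0.1, -0.8]
grip_width: 51.2
finger_force: 30.0
```

Call:
{"op": "jog_arm", "data": {"gripper": 72, "targets": [{"xyz":[0,0,0],"spin":0},{"xyz":[0,0,0],"spin":0},{"xyz":[0,0,0],"spin":0},{"xyz":[0,0,0],"spin":0},{"xyz":[0,0,0],"spin":0},{"xyz":[0,0,-0.05],"spin":0},{"xyz":[0,0,-0.1],"spin":0},{"xyz":[0,0,-0.1],"spin":0},{"xyz":[0,0,-0.1],"spin":0},{"xyz":[0,0,0],"spin":0}]}}

```text
time: 34.45
tool_pos: [639.7, 112.6, 39.1]
tcp_rot: [3.14, 0.0, 1.826]
contact_force: [-0.6, 0.0, -0.3]
grip_width: 66.2
finger_force: 0.0
```

Call:
{"op": "jog_arm", "data": {"gripper": 0, "targets": [{"xyz":[0,0,0],"spin":0},{"xyz":[0,0,0],"spin":0},{"xyz":[0,0,0],"spin":0},{"xyz":[0,0,0],"spin":0},{"xyz":[0,0,0],"spin":0},{"xyz":[0,0,0],"spin":0},{"xyz":[0,0,0],"spin":0},{"xyz":[0,0,0],"spin":0},{"xyz":[0,0,0],"spin":0},{"xyz":[0,0,0],"spin":0}]}}

```text
time: 35.7
tool_pos: [639.1, 112.6, 37.9]
tcp_rot: [-3.142, -0.0, 1.826]
contact_force: [0.4, -0.5, -0.2]
grip_width: 0.2
finger_force: 0.0
```

Run:
```python
from h import *
o=bot.get_obs(); print(o['tool_pos'],o['contact_force'],o['moment'],o['grip_width'])
c,im=snap('wrist','w9.png'); cv2.imwrite('pics/c9.png',cv2.resize(im[140:300,200:430],None,fx=3,fy=3))
```

```text
[639.13 112.6   37.91] [ 0.44 -0.54 -0.19] [-0.11  0.04  0.07] 0.249578177277851
```

View pics/c9.png

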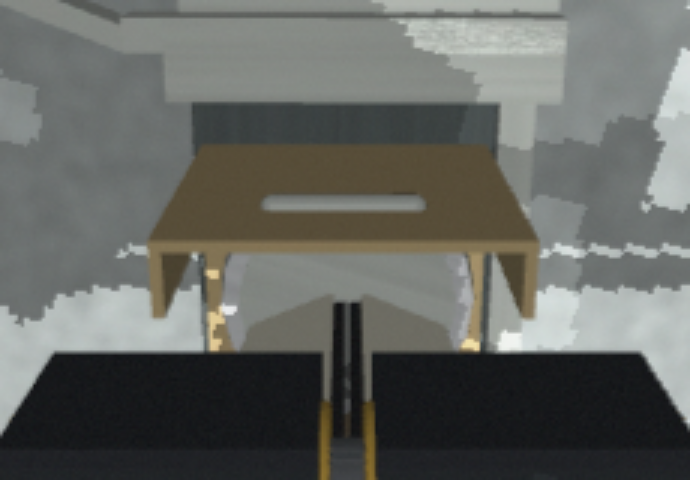

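Tin a lies in the bin, columns 225–470 of the crop, with the closed fingers above it. Pressing.

Call:
{"op": "jog_arm", "data": {"targets": [{"xyz":[0,0,0.1],"spin":0},{"xyz":[0,0,0.06],"spin":0},{"xyz":[0,0,0.03],"spin":0},{"xyz":[0,0,0.02],"spin":0},{"xyz":[0,0,0.02],"spin":0},{"xyz":[0,0,0.01],"spin":0},{"xyz":[0,0,0.01],"spin":0},{"xyz":[0,0,0],"spin":0},{"xyz":[0,0,0],"spin":0},{"xyz":[0,0,0],"spin":0}]}}

```text
time: 37.0
tool_pos: [639.0, 112.6, 21.2]
tcp_rot: [3.141, 0.0, 1.826]
contact_force: [-10.2, -1.5, 20.0]
grip_width: 0.5
finger_force: 10.3
```

Seated: TCP at 21.2 mm, where 21.0 is expected, under 20 N. On to tin b.

Call:
{"op": "jog_arm", "data": {"targets": [{"xyz":[0,0,-0.1],"spin":0},{"xyz":[0,0,-0.3],"spin":0},{"xyz":[0,0,-0.4],"spin":0},{"xyz":[0,0,-0.4],"spin":0},{"xyz":[0,0,-0.3],"spin":0},{"xyz":[0,0,0],"spin":0},{"xyz":[0,0,0],"spin":0},{"xyz":[0,0,0],"spin":0},{"xyz":[0,0,0],"spin":0},{"xyz":[0,0,0],"spin":0}]}}

```text
time: 38.25
tool_pos: [639.0, 112.6, 137.4]
tcp_rot: [-3.141, -0.0, 1.826]
contact_force: [0.3, 0.5, -0.3]
grip_width: 0.7
finger_force: 0.0
```

Run:
```python
from h import *
toptins(); c=bot.get_calibration('top'); print('vase',onplane(c,[[414,148]],40))
plan(541.5,-219.5,130)
```

```text
top tin (539.8 -220.3) d 48.0
top tin (565.8 -346.6) d 37.6
vase [[ 736.16 -231.41   40.  ]]
spin units -0.00 shift units [-3.71 -2.23  0.1 ] mm 346.1744439646398
```

Call:
{"op": "jog_arm", "data": {"gripper": 72, "targets": [{"xyz":[-0.53,-0.32,0],"spin":0},{"xyz":[-0.53,-0.32,0],"spin":0},{"xyz":[-0.53,-0.32,0],"spin":0},{"xyz":[-0.53,-0.32,0],"spin":0},{"xyz":[-0.53,-0.32,0],"spin":0},{"xyz":[-0.53,-0.32,0.05],"spin":0},{"xyz":[-0.54,-0.32,0.05],"spin":0},{"xyz":[0,0,0],"spin":0},{"xyz":[0,0,0],"spin":0},{"xyz":[0,0,0],"spin":0}]}}

```text
time: 39.55
tool_pos: [541.2, -219.4, 130.0]
tcp_rot: [3.141, -0.0, 1.827]
contact_force: [-0.1, 0.8, -0.6]
grip_width: 66.0
finger_force: 0.0
```

Run:
```python
from h import *
c,im=snap('wrist','w10.png'); print(bot.get_obs()['tool_pos'])
for k in circ(im,c,45): print(k, *rel(c,[k[:2]],13))
```

```text
[ 541.26 -219.37  130.03]
[312.  193.5  25.1] [[ 537.61 -218.5 ]] [[ 1.75 -3.34]]
[399.   267.    25.09] [[ 639.92 -270.08]] [[-74.11  82.52]]
```

Call:
{"op": "jog_arm", "data": {"targets": [{"xyz":[0.02,-0.04,0],"spin":0},{"xyz":[0,0,0.3],"spin":0},{"xyz":[0,0,0.4],"spin":0},{"xyz":[0,0,0.4],"spin":0},{"xyz":[0,0,0.3],"spin":0},{"xyz":[0,0,0.1],"spin":0},{"xyz":[0,0,0.06],"spin":0},{"xyz":[0,0,0.035],"spin":0},{"xyz":[0,0,0],"spin":0},{"xyz":[0,0,0],"spin":0}]}}

```text
time: 40.85
tool_pos: [537.6, -220.0, 2.9]
tcp_rot: [3.141, 0.001, 1.826]
contact_force: [-0.2, 0.1, 0.3]
grip_width: 66.0
finger_force: 0.0
```

Run:
```python
from h import *
c,im=snap('wrist','w11.png'); print(bot.get_obs()['tool_pos']); rowedge(im,c,47,13,0)
g=cv2.cvtColor(im,cv2.COLOR_BGR2GRAY); print(g[200:240,316]); print(g[262,250:385])
```

```text
[ 537.57 -219.99    2.79]
offset -2 top edge px [315.72 225.37] lower edge px [315.67 216.5 ]
offset 0 top edge px [315.72 221.71] lower edge px [315.67 213.07]
offset 2 top edge px [315.71 218.02] lower edge px [315.67 209.62]
[121 119 120 120 122 121 122 122 122 122 123 122 120 120 119 106  96  60
  63  86 100 102 103 118 155 151 153 151 151 147 144 141 141 142 143 143
 144 142 144 144]
[ 20  18  22  18  22  20  35  85 122 122 123 125 127 127 128 127 127 127
 126 125 124 124 123 122 121 145 148 149 148 148 148 144 141 141 141 141
 141 142 142 144 145 145 141 140 141 142 142 140 140 140 141 141 143 142
 142 140 142 141 141 140 140 140 140 141 141 140 139 140 142 142 145 144
 145 145 144 144 144 143 145 145 144 142 139 139 139 139 141 141 143 140
 144 142 140 140 138 138 137 137 141 143 143 143 143 143 145 155 155 155
 156 155 151 136 122 122 119 120 118 118 120 120 120 120 121 115  67  19
  22  20  20  20  24  18  21  21  21]
```

Call:
{"op": "jog_arm", "data": {"gripper": 0, "targets": [{"xyz":[-0.015,0,0.01],"spin":0},{"xyz":[0,0,0],"spin":0},{"xyz":[0,0,0],"spin":0},{"xyz":[0,0,0],"spin":0},{"xyz":[0,0,0],"spin":0},{"xyz":[0,0,0],"spin":0},{"xyz":[0,0,0],"spin":0},{"xyz":[0,0,0],"spin":0},{"xyz":[0,0,0],"spin":0},{"xyz":[0,0,0],"spin":0}]}}

```text
time: 42.15
tool_pos: [537.7, -221.0, 1.5]
tcp_rot: [3.141, -0.0, 1.826]
contact_force: [-0.4, -0.4, 0.2]
grip_width: 45.9
finger_force: 30.0
```

Call:
{"op": "jog_arm", "data": {"targets": [{"xyz":[0,0,-0.1],"spin":0},{"xyz":[0,0,-0.3],"spin":0},{"xyz":[0,0,-0.4],"spin":0},{"xyz":[0,0,-0.4],"spin":0},{"xyz":[0,0,-0.4],"spin":0},{"xyz":[0,0,-0.1],"spin":0},{"xyz":[0,0,0],"spin":0},{"xyz":[0,0,0],"spin":0},{"xyz":[0,0,0],"spin":0},{"xyz":[0,0,0],"spin":0}]}}

```text
time: 43.4
tool_pos: [537.4, -220.9, 136.7]
tcp_rot: [-3.141, -0.001, 1.826]
contact_force: [0.4, -0.0, 0.0]
grip_width: 45.9
finger_force: 30.0
```

Run:
```python
from h import *
plan(638.9,112.6,None)
```

```text
spin units -0.00 shift units [3.71 2.28 0.  ] mm 348.5773952832918
```

Call:
{"op": "jog_arm", "data": {"targets": [{"xyz":[0.53,0.33,0],"spin":0},{"xyz":[0.53,0.33,0],"spin":0},{"xyz":[0.53,0.33,0],"spin":0},{"xyz":[0.53,0.33,0],"spin":0},{"xyz":[0.53,0.32,0],"spin":0},{"xyz":[0.53,0.32,0],"spin":0},{"xyz":[0.53,0.32,0],"spin":0},{"xyz":[0,0,0],"spin":0},{"xyz":[0,0,0],"spin":0},{"xyz":[0,0,0],"spin":0}]}}

```text
time: 44.65
tool_pos: [639.1, 110.9, 137.4]
tcp_rot: [-3.141, 0.0, 1.824]
contact_force: [0.5, -1.2, -0.2]
grip_width: 45.9
finger_force: 30.0
```

Call:
{"op": "jog_arm", "data": {"targets": [{"xyz":[0,0,0.3],"spin":0},{"xyz":[0,0,0.3],"spin":0},{"xyz":[0,0,0.2],"spin":0},{"xyz":[0,0,0.1],"spin":0},{"xyz":[0,0,0.06],"spin":0},{"xyz":[0,0,0.06],"spin":0},{"xyz":[0,0,0],"spin":0},{"xyz":[0,0,0],"spin":0},{"xyz":[0,0,0],"spin":0},{"xyz":[0,0,0],"spin":0}]}}

```text
time: 45.9
tool_pos: [639.4, 112.2, 56.2]
tcp_rot: [3.141, 0.0, 1.826]
contact_force: [-0.6, -0.1, -0.4]
grip_width: 46.2
finger_force: 30.0
```

Clear of the rim; lower on to about 23 mm and release. Then go up, close and press.

Call:
{"op": "jog_arm", "data": {"targets": [{"xyz":[0,0,0.1],"spin":0},{"xyz":[0,0,0.1],"spin":0},{"xyz":[0,0,0.1],"spin":0},{"xyz":[0,0,0.06],"spin":0},{"xyz":[0,0,0.03],"spin":0},{"xyz":[0,0,0.02],"spin":0},{"xyz":[0,0,0.01],"spin":0},{"xyz":[0,0,0],"spin":0},{"xyz":[0,0,0],"spin":0},{"xyz":[0,0,0],"spin":0}]}}

```text
time: 47.15
tool_pos: [639.4, 112.2, 22.5]
tcp_rot: [3.141, 0.0, 1.826]
contact_force: [-0.6, -0.6, 0.8]
grip_width: 46.1
finger_force: 30.0
```

Call:
{"op": "jog_arm", "data": {"gripper": 68, "targets": [{"xyz":[0,0,0],"spin":0},{"xyz":[0,0,0],"spin":0},{"xyz":[0,0,0],"spin":0},{"xyz":[0,0,0],"spin":0},{"xyz":[0,0,0],"spin":0},{"xyz":[0,0,-0.05],"spin":0},{"xyz":[0,0,-0.1],"spin":0},{"xyz":[0,0,-0.1],"spin":0},{"xyz":[0,0,-0.1],"spin":0},{"xyz":[0,0,0],"spin":0}]}}

```text
time: 48.4
tool_pos: [639.9, 112.3, 51.5]
tcp_rot: [3.14, 0.0, 1.826]
contact_force: [0.6, -0.4, -0.9]
grip_width: 62.4
finger_force: 0.0
```

Call:
{"op": "jog_arm", "data": {"gripper": 0, "targets": [{"xyz":[0,0,0],"spin":0},{"xyz":[0,0,0],"spin":0},{"xyz":[0,0,0],"spin":0},{"xyz":[0,0,0],"spin":0},{"xyz":[0,0,0],"spin":0},{"xyz":[0,0,0],"spin":0},{"xyz":[0,0,0],"spin":0},{"xyz":[0,0,0],"spin":0},{"xyz":[0,0,0],"spin":0},{"xyz":[0,0,0],"spin":0}]}}

```text
time: 49.65
tool_pos: [639.3, 112.2, 50.3]
tcp_rot: [3.141, -0.0, 1.826]
contact_force: [0.4, -0.4, -0.3]
grip_width: 0.3
finger_force: 0.0
```

Call:
{"op": "jog_arm", "data": {"targets": [{"xyz":[0,0,0.1],"spin":0},{"xyz":[0,0,0.06],"spin":0},{"xyz":[0,0,0.03],"spin":0},{"xyz":[0,0,0.02],"spin":0},{"xyz":[0,0,0.02],"spin":0},{"xyz":[0,0,0.01],"spin":0},{"xyz":[0,0,0.01],"spin":0},{"xyz":[0,0,0],"spin":0},{"xyz":[0,0,0],"spin":0},{"xyz":[0,0,0],"spin":0}]}}

```text
time: 50.9
tool_pos: [639.1, 112.2, 34.1]
tcp_rot: [3.141, 0.0, 1.826]
contact_force: [-11.2, -0.6, 24.4]
grip_width: 0.5
finger_force: 12.2
```

Call:
{"op": "jog_arm", "data": {"targets": [{"xyz":[0,0,-0.1],"spin":0},{"xyz":[0,0,-0.3],"spin":0},{"xyz":[0,0,-0.4],"spin":0},{"xyz":[0,0,-0.4],"spin":0},{"xyz":[0,0,-0.1],"spin":0},{"xyz":[0,0,0],"spin":0},{"xyz":[0,0,0],"spin":0},{"xyz":[0,0,0],"spin":0},{"xyz":[0,0,0],"spin":0},{"xyz":[0,0,0],"spin":0}]}}

```text
time: 52.15
tool_pos: [639.2, 112.2, 134.0]
tcp_rot: [-3.141, -0.0, 1.826]
contact_force: [-0.7, 0.0, -0.2]
grip_width: 0.6
finger_force: 0.0
```

Run:
```python
from h import *
toptins(); plan(565.5,-347,130)
```

```text
top tin (565.8 -346.6) d 37.6
spin units -0.00 shift units [-5.32 -2.34  0.05] mm 465.08647794004446
```

Call:
{"op": "jog_arm", "data": {"gripper": 62, "targets": [{"xyz":[-0.59,-0.26,0],"spin":0},{"xyz":[-0.59,-0.26,0],"spin":0},{"xyz":[-0.59,-0.26,0],"spin":0},{"xyz":[-0.59,-0.26,0],"spin":0},{"xyz":[-0.59,-0.26,0],"spin":0},{"xyz":[-0.59,-0.26,0],"spin":0},{"xyz":[-0.59,-0.26,0],"spin":0},{"xyz":[-0.59,-0.26,0.05],"spin":0},{"xyz":[-0.6,-0.26,0],"spin":0},{"xyz":[0,0,0],"spin":0}]}}

```text
time: 53.45
tool_pos: [564.2, -350.8, 129.9]
tcp_rot: [-3.142, 0.001, 1.821]
contact_force: [-0.9, 1.2, -0.1]
grip_width: 56.8
finger_force: 0.0
```

Run:
```python
from h import *
c,im=snap('wrist','w12.png'); print(bot.get_obs()['tool_pos'])
for k in circ(im,c,35): print(k, *rel(c,[k[:2]],13))
```

```text
[ 564.75 -348.41  129.9 ]
[316.5  190.5   19.75] [[ 563.84 -346.23]] [[ 2.29 -0.34]]
[610.5  130.5   19.86] [[ 796.22 -231.7 ]] [[ 55.27 253.27]]
[553.5  334.5   19.71] [[ 848.9  -438.49]] [[-158.13  252.72]]
[495.   273.    17.71] [[ 757.44 -385.03]] [[-83.55 177.48]]
```

Call:
{"op": "jog_arm", "data": {"targets": [{"xyz":[0.016,0,0],"spin":0},{"xyz":[0,0,0.3],"spin":0},{"xyz":[0,0,0.4],"spin":0},{"xyz":[0,0,0.4],"spin":0},{"xyz":[0,0,0.3],"spin":0},{"xyz":[0,0,0.1],"spin":0},{"xyz":[0,0,0.06],"spin":0},{"xyz":[0,0,0.03],"spin":0},{"xyz":[0,0,0],"spin":0},{"xyz":[0,0,0],"spin":0}]}}

```text
time: 54.75
tool_pos: [565.4, -345.9, 3.7]
tcp_rot: [3.141, 0.001, 1.826]
contact_force: [0.7, -0.8, -0.9]
grip_width: 56.7
finger_force: 0.0
```

Run:
```python
from h import *
c,im=snap('wrist','w13.png'); o=bot.get_obs(); print(o['tool_pos'],o['contact_force'],o['tcp_rot']); rowedge(im,c,37,13,0)
g=cv2.cvtColor(im,cv2.COLOR_BGR2GRAY); print(g[205:250,316]); print(g[262,255:380])
```

```text
[ 565.34 -345.83    3.64] [ 0.2  -0.05  0.7 ] [3.14 0.   1.83]
offset -2 top edge px [315.71 233.7 ] lower edge px [315.67 224.36]
offset 0 top edge px [315.71 230.13] lower edge px [315.67 221.  ]
offset 2 top edge px [315.71 226.52] lower edge px [315.66 217.63]
[120 120 118 117 117 118 118 117 119 119 120 119 120 121 120 122 122 118
 118 102  99  74  55  78 103  99 103 108 147 151 150 150 151 150 141 142
 145 146 143 141 141 143 140 140 142]
[ 20  19  22  18  19  21  23  18  21  36  83 121 120 119 120 123 123 123
 122 122 123 121 121 120 121 122 126 145 148 148 148 151 150 144 141 141
 143 142 141 143 141 142 141 141 141 142 142 141 142 142 141 141 142 141
 142 140 141 141 142 141 141 143 143 142 142 142 142 142 141 142 142 141
 142 141 141 140 141 141 141 141 140 140 141 140 141 140 142 149 150 150
 149 146 142 130 111 118 119 117 117 117 118 117 118 119 118 119 119 120
 119 121 111  62  20  19  19  21  17  19  20  19  22  25  25  24  34]
```

Call:
{"op": "jog_arm", "data": {"gripper": 0, "targets": [{"xyz":[-0.015,0,0.02],"spin":0},{"xyz":[0,0,0],"spin":0},{"xyz":[0,0,0],"spin":0},{"xyz":[0,0,0],"spin":0},{"xyz":[0,0,0],"spin":0},{"xyz":[0,0,0],"spin":0},{"xyz":[0,0,0],"spin":0},{"xyz":[0,0,0],"spin":0},{"xyz":[0,0,0],"spin":0},{"xyz":[0,0,0],"spin":0}]}}

```text
time: 56.05
tool_pos: [565.4, -346.8, 1.5]
tcp_rot: [3.142, -0.0, 1.826]
contact_force: [-0.4, -0.4, -1.0]
grip_width: 35.9
finger_force: 30.0
```

Call:
{"op": "jog_arm", "data": {"targets": [{"xyz":[0,0,-0.1],"spin":0},{"xyz":[0,0,-0.3],"spin":0},{"xyz":[0,0,-0.4],"spin":0},{"xyz":[0,0,-0.4],"spin":0},{"xyz":[0,0,-0.4],"spin":0},{"xyz":[0,0,-0.1],"spin":0},{"xyz":[0,0,0],"spin":0},{"xyz":[0,0,0],"spin":0},{"xyz":[0,0,0],"spin":0},{"xyz":[0,0,0],"spin":0}]}}

```text
time: 57.3
tool_pos: [565.2, -346.6, 136.6]
tcp_rot: [-3.141, -0.001, 1.826]
contact_force: [0.1, -0.1, -0.4]
grip_width: 36.3
finger_force: 30.0
```

Run:
```python
from h import *
plan(639.1,112.4,None)
```

```text
spin units -0.00 shift units [5.32 2.34 0.  ] mm 464.9153607188077
```

Call:
{"op": "jog_arm", "data": {"targets": [{"xyz":[0.59,0.26,0],"spin":0},{"xyz":[0.59,0.26,0],"spin":0},{"xyz":[0.59,0.26,0],"spin":0},{"xyz":[0.59,0.26,0],"spin":0},{"xyz":[0.59,0.26,0],"spin":0},{"xyz":[0.59,0.26,0],"spin":0},{"xyz":[0.59,0.26,0],"spin":0},{"xyz":[0.59,0.26,0],"spin":0},{"xyz":[0.6,0.26,0],"spin":0},{"xyz":[0,0,0],"spin":0}]}}

```text
time: 58.55
tool_pos: [639.1, 116.2, 137.1]
tcp_rot: [3.141, -0.001, 1.831]
contact_force: [-0.6, -0.1, -0.6]
grip_width: 35.8
finger_force: 30.0
```

Call:
{"op": "jog_arm", "data": {"targets": [{"xyz":[0,0,0],"spin":0},{"xyz":[0,0,0],"spin":0},{"xyz":[0,0,0.3],"spin":0},{"xyz":[0,0,0.3],"spin":0},{"xyz":[0,0,0.2],"spin":0},{"xyz":[0,0,0.1],"spin":0},{"xyz":[0,0,0.06],"spin":0},{"xyz":[0,0,0.06],"spin":0},{"xyz":[0,0,0],"spin":0},{"xyz":[0,0,0],"spin":0}]}}

```text
time: 59.8
tool_pos: [639.5, 112.4, 56.4]
tcp_rot: [3.141, 0.0, 1.826]
contact_force: [-0.2, 0.8, -1.2]
grip_width: 36.0
finger_force: 30.0
```

Call:
{"op": "jog_arm", "data": {"targets": [{"xyz":[0,0,0.1],"spin":0},{"xyz":[0,0,0.08],"spin":0},{"xyz":[0,0,0.04],"spin":0},{"xyz":[0,0,0.02],"spin":0},{"xyz":[0,0,0.01],"spin":0},{"xyz":[0,0,0.01],"spin":0},{"xyz":[0,0,0],"spin":0},{"xyz":[0,0,0],"spin":0},{"xyz":[0,0,0],"spin":0},{"xyz":[0,0,0],"spin":0}]}}

```text
time: 61.05
tool_pos: [639.4, 112.3, 35.4]
tcp_rot: [3.141, 0.0, 1.826]
contact_force: [-0.2, 0.1, 1.5]
grip_width: 36.2
finger_force: 30.0
```

Call:
{"op": "jog_arm", "data": {"gripper": 60, "targets": [{"xyz":[0,0,0],"spin":0},{"xyz":[0,0,0],"spin":0},{"xyz":[0,0,0],"spin":0},{"xyz":[0,0,0],"spin":0},{"xyz":[0,0,0],"spin":0},{"xyz":[0,0,-0.05],"spin":0},{"xyz":[0,0,-0.1],"spin":0},{"xyz":[0,0,-0.1],"spin":0},{"xyz":[0,0,-0.1],"spin":0},{"xyz":[0,0,0],"spin":0}]}}

```text
time: 62.3
tool_pos: [639.8, 112.3, 64.3]
tcp_rot: [3.14, 0.0, 1.826]
contact_force: [-0.1, 0.3, 0.3]
grip_width: 54.9
finger_force: 0.0
```

Call:
{"op": "jog_arm", "data": {"gripper": 0, "targets": [{"xyz":[0,0,0],"spin":0},{"xyz":[0,0,0],"spin":0},{"xyz":[0,0,0],"spin":0},{"xyz":[0,0,0],"spin":0},{"xyz":[0,0,0],"spin":0},{"xyz":[0,0,0],"spin":0},{"xyz":[0,0,0],"spin":0},{"xyz":[0,0,0],"spin":0},{"xyz":[0,0,0],"spin":0},{"xyz":[0,0,0],"spin":0}]}}

```text
time: 63.55
tool_pos: [639.2, 112.3, 63.1]
tcp_rot: [3.142, -0.0, 1.826]
contact_force: [-0.6, -1.0, 0.2]
grip_width: 0.7
finger_force: 0.0
```

Call:
{"op": "jog_arm", "data": {"targets": [{"xyz":[0,0,0.1],"spin":0},{"xyz":[0,0,0.06],"spin":0},{"xyz":[0,0,0.03],"spin":0},{"xyz":[0,0,0.02],"spin":0},{"xyz":[0,0,0.02],"spin":0},{"xyz":[0,0,0.01],"spin":0},{"xyz":[0,0,0.01],"spin":0},{"xyz":[0,0,0],"spin":0},{"xyz":[0,0,0],"spin":0},{"xyz":[0,0,0],"spin":0}]}}

```text
time: 64.8
tool_pos: [639.1, 112.2, 47.1]
tcp_rot: [3.141, 0.0, 1.826]
contact_force: [-10.8, -0.9, 25.1]
grip_width: 0.3
finger_force: 12.6
```

Call:
{"op": "jog_arm", "data": {"targets": [{"xyz":[0,0,-0.1],"spin":0},{"xyz":[0,0,-0.3],"spin":0},{"xyz":[0,0,-0.4],"spin":0},{"xyz":[0,0,-0.4],"spin":0},{"xyz":[0,0,0],"spin":0},{"xyz":[0,0,0],"spin":0},{"xyz":[0,0,0],"spin":0},{"xyz":[0,0,0],"spin":0},{"xyz":[0,0,0],"spin":0},{"xyz":[0,0,0],"spin":0}]}}

```text
time: 66.05
tool_pos: [639.2, 112.3, 138.9]
tcp_rot: [-3.141, -0.0, 1.826]
contact_force: [-0.4, -0.5, 0.3]
grip_width: 0.2
finger_force: 0.0
```

Run:
```python
from h import *
toptins(); plan(471.5,99.9,None)
c,im=snap('top')
for k in blobs(tan(im),300):
    P=onplane(c,k[:,0],55.5)[:,:2].astype(np.float32); print('tan',cv2.minAreaRect(P))
c,im=snap('wrist','w14.png'); cv2.imwrite('pics/c14.png',cv2.resize(im[90:290,200:430],None,fx=3,fy=3,interpolation=cv2.INTER_CUBIC))
```

```text
spin units -0.00 shift units [ 0.38 -2.07 -0.  ] mm 168.19577775750656
tan ((650.3409423828125, 363.5062561035156), (42.489662170410156, 107.39737701416016), 27.91777992248535)
tan ((929.7227172851562, -660.0919799804688), (204.5927734375, 17.7633113861084), 89.97100830078125)
tan ((929.8675537109375, -366.7186279296875), (374.71734619140625, 17.792301177978516), 89.98997497558594)
tan ((930.0626220703125, -20.05170440673828), (17.213226318359375, 184.84080505371094), 0.9870747923851013)
tan ((929.7678833007812, 137.8267822265625), (17.175329208374023, 121.77582550048828), 0.9901449680328369)
tan ((930.1902465820312, 458.468505859375), (511.2831115722656, 17.812278747558594), 89.9727554321289)
```

View pics/c14.png

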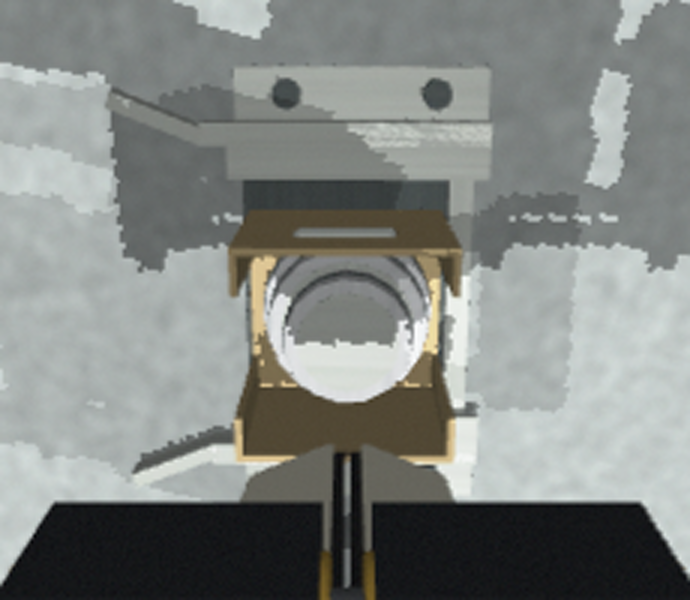

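The picture shows all three tins stacked concentrically in the bin. The rim's outer edges are at columns 229–461 and rows 248–460 of the crop. Now for the lid.

Call:
{"op": "jog_arm", "data": {"gripper": 100, "targets": [{"xyz":[0.07,-0.41,0],"spin":0},{"xyz":[0.07,-0.41,0],"spin":0},{"xyz":[0.08,-0.41,0],"spin":0},{"xyz":[0.08,-0.41,0],"spin":0},{"xyz":[0.08,-0.42,0],"spin":0},{"xyz":[0,0,0],"spin":0},{"xyz":[0,0,0],"spin":0},{"xyz":[0,0,0.2],"spin":0},{"xyz":[0,0,0],"spin":0},{"xyz":[0,0,0],"spin":0}]}}

```text
time: 67.45
tool_pos: [472.8, 100.1, 123.3]
tcp_rot: [3.141, 0.0, 1.826]
contact_force: [0.2, 0.2, 0.3]
grip_width: 90.7
finger_force: 0.0
```

Run:
```python
from h import *
c,im=snap('wrist','w15.png'); o=bot.get_obs(); print(o['tool_pos'])
for k in blobs(tan(im),1500):
    P=onplane(c,k[:,0],55.5)[:,:2].astype(np.float32); print('tan',k[:,0].mean(0),cv2.minAreaRect(P))
plan(471.5,99.9,21.5)
cv2.imwrite('pics/c15.png',im)
```

```text
[472.82 100.14 123.47]
tan [313.83 211.85] ((471.8792419433594, 98.87765502929688), (66.52155303955078, 67.29948425292969), 14.924652099609375)
spin units -0.00 shift units [ 0.   -0.02  1.27] mm 101.98166082752194
```

View pics/c15.png

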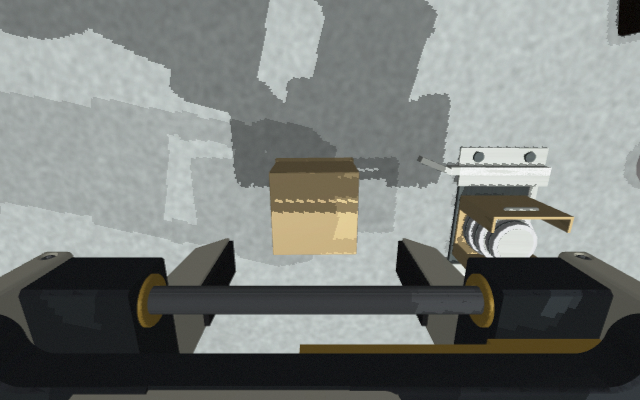

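The lid, at columns 271–358, sits centred between the fingers. Go down, grip and lift.

Call:
{"op": "jog_arm", "data": {"targets": [{"xyz":[0,-0.012,0.3],"spin":0},{"xyz":[0,0,0.3],"spin":0},{"xyz":[0,0,0.3],"spin":0},{"xyz":[0,0,0.25],"spin":0},{"xyz":[0,0,0.1],"spin":0},{"xyz":[0,0,0.02],"spin":0},{"xyz":[0,0,0],"spin":0},{"xyz":[0,0,0],"spin":0},{"xyz":[0,0,0],"spin":0},{"xyz":[0,0,0],"spin":0}]}}

```text
time: 68.75
tool_pos: [471.3, 99.9, 21.7]
tcp_rot: [3.141, 0.0, 1.826]
contact_force: [0.1, 0.3, 0.4]
grip_width: 91.8
finger_force: 0.0
```

Call:
{"op": "jog_arm", "data": {"gripper": 0, "targets": [{"xyz":[0,0,0],"spin":0},{"xyz":[0,0,0],"spin":0},{"xyz":[0,0,0],"spin":0},{"xyz":[0,0,0],"spin":0},{"xyz":[0,0,0],"spin":0},{"xyz":[0,0,0],"spin":0},{"xyz":[0,0,0],"spin":0},{"xyz":[0,0,0],"spin":0},{"xyz":[0,0,0],"spin":0},{"xyz":[0,0,0],"spin":0}]}}

```text
time: 70.0
tool_pos: [471.2, 99.9, 21.5]
tcp_rot: [3.141, -0.0, 1.826]
contact_force: [0.2, -0.5, 0.1]
grip_width: 66.8
finger_force: 30.0
```

Call:
{"op": "jog_arm", "data": {"targets": [{"xyz":[0,0,-0.1],"spin":0},{"xyz":[0,0,-0.3],"spin":0},{"xyz":[0,0,-0.4],"spin":0},{"xyz":[0,0,-0.4],"spin":0},{"xyz":[0,0,-0.2],"spin":0},{"xyz":[0,0,0],"spin":0},{"xyz":[0,0,0],"spin":0},{"xyz":[0,0,0],"spin":0},{"xyz":[0,0,0],"spin":0},{"xyz":[0,0,0],"spin":0}]}}

```text
time: 71.25
tool_pos: [471.0, 99.9, 133.2]
tcp_rot: [-3.141, -0.0, 1.826]
contact_force: [-0.5, 0.2, -0.7]
grip_width: 67.0
finger_force: 30.0
```

Run:
```python
from h import *
# bin centre from w14 (pose then: settled tool at 639.2,112.3,138.9 yaw 1.826), relative to that tool
c=bot.get_calibration('wrist'); o=bot.get_obs(); print(o['tool_pos'],o['contact_force'])
g=cv2.cvtColor(cv2.imread('pics/w14.png'),cv2.COLOR_BGR2GRAY)
print(list(map(int,g[166:182,300])),list(map(int,g[236:250,300])),list(map(int,g[236:250,295])));print(list(map(int,g[175,270:285])),list(map(int,g[175,346:360])))
cc=dict(c); cc['eye']=c['eye']-o['tool_pos']+np.array([639.2,112.3,138.9])
P=onplane(cc,[[276.5,176],[353.5,176],[315,172.5],[300,243.3]],62)-[639.2,112.3,62]
print(R.from_euler('xyz',o['tcp_rot']).inv().apply(P))
plan(638.7,112.2,None)
```

```text
[471.04  99.87 133.16] [-0.5   0.18 -0.69]
[109, 122, 136, 83, 73, 72, 79, 111, 109, 76, 78, 98, 133, 133, 134, 130] [72, 71, 73, 73, 76, 87, 100, 99, 100, 101, 100, 100, 100, 101] [71, 71, 72, 72, 72, 93, 190, 143, 101, 100, 100, 101, 99, 99]
[179, 177, 175, 174, 170, 161, 124, 108, 95, 85, 84, 84, 85, 84, 97] [87, 98, 97, 85, 87, 101, 110, 114, 133, 160, 154, 132, 131, 125]
[[ 27.41 -30.22   0.03]
 [ 27.36  29.11  -0.01]
 [ 30.13  -0.55   0.01]
 [-29.39 -13.01   0.  ]]
spin units -0.00 shift units [-0.38  2.07  0.  ] mm 168.11687487028513
```

Call:
{"op": "jog_arm", "data": {"targets": [{"xyz":[-0.07,0.41,0],"spin":0},{"xyz":[-0.07,0.41,0],"spin":0},{"xyz":[-0.07,0.41,0],"spin":0},{"xyz":[-0.07,0.42,0],"spin":0},{"xyz":[-0.085,0.42,0],"spin":0},{"xyz":[0,0,0],"spin":0},{"xyz":[0,0,0.25],"spin":0},{"xyz":[0,0,0.2],"spin":0},{"xyz":[0,0,0],"spin":0},{"xyz":[0,0,0],"spin":0}]}}

```text
time: 72.5
tool_pos: [638.9, 113.4, 98.1]
tcp_rot: [3.141, 0.0, 1.826]
contact_force: [0.5, 0.2, -1.4]
grip_width: 66.9
finger_force: 30.0
```

Call:
{"op": "jog_arm", "data": {"targets": [{"xyz":[0,0,0.05],"spin":0},{"xyz":[0,0,0.05],"spin":0},{"xyz":[0,0,0.05],"spin":0},{"xyz":[0,0,0.05],"spin":0},{"xyz":[0,0,0.05],"spin":0},{"xyz":[0,0,0.05],"spin":0},{"xyz":[0,0,0],"spin":0},{"xyz":[0,0,0],"spin":0},{"xyz":[0,0,0],"spin":0},{"xyz":[0,0,0],"spin":0}]}}

```text
time: 73.75
tool_pos: [638.9, 113.4, 73.7]
tcp_rot: [3.141, -0.0, 1.826]
contact_force: [0.6, -0.4, -1.2]
grip_width: 66.9
finger_force: 30.0
```

Call:
{"op": "jog_arm", "data": {"targets": [{"xyz":[0,0,0.05],"spin":0},{"xyz":[0,0,0.05],"spin":0},{"xyz":[0,0,0.05],"spin":0},{"xyz":[0,0,0.05],"spin":0},{"xyz":[0,0,0.05],"spin":0},{"xyz":[0,0,0.05],"spin":0},{"xyz":[0,0,0.05],"spin":0},{"xyz":[0,0,0.05],"spin":0},{"xyz":[0,0,0],"spin":0},{"xyz":[0,0,0],"spin":0}]}}

```text
time: 75.0
tool_pos: [639.6, 113.6, 42.2]
tcp_rot: [3.139, 0.0, 1.826]
contact_force: [1.1, 1.4, 4.5]
grip_width: 66.9
finger_force: 30.0
```

Call:
{"op": "jog_arm", "data": {"targets": [{"xyz":[0,0,0.05],"spin":0},{"xyz":[0,0,0.05],"spin":0},{"xyz":[0,0,0.03],"spin":0},{"xyz":[0,0,0.02],"spin":0},{"xyz":[0,0,0.01],"spin":0},{"xyz":[0,0,0.01],"spin":0},{"xyz":[0,0,0],"spin":0},{"xyz":[0,0,0],"spin":0},{"xyz":[0,0,0],"spin":0},{"xyz":[0,0,0],"spin":0}]}}

```text
time: 76.25
tool_pos: [639.4, 113.5, 30.1]
tcp_rot: [3.14, 0.0, 1.826]
contact_force: [-2.9, 0.0, 14.8]
grip_width: 66.7
finger_force: 30.0
```

Call:
{"op": "jog_arm", "data": {"gripper": 100, "targets": [{"xyz":[0,0,0.01],"spin":0},{"xyz":[0,0,0],"spin":0},{"xyz":[0,0,0],"spin":0},{"xyz":[0,0,0],"spin":0},{"xyz":[0,0,0],"spin":0},{"xyz":[0,0,-0.1],"spin":0},{"xyz":[0,0,-0.2],"spin":0},{"xyz":[0,0,-0.2],"spin":0},{"xyz":[0,0,-0.2],"spin":0},{"xyz":[0,0,0],"spin":0}]}}

```text
time: 77.5
tool_pos: [639.9, 113.5, 85.4]
tcp_rot: [3.138, 0.001, 1.826]
contact_force: [0.4, -0.2, 0.5]
grip_width: 91.8
finger_force: 0.0
```

Call:
{"op": "jog_arm", "data": {"gripper": 0, "targets": [{"xyz":[0,0,0],"spin":0},{"xyz":[0,0,0],"spin":0},{"xyz":[0,0,0],"spin":0},{"xyz":[0,0,0],"spin":0},{"xyz":[0,0,0],"spin":0},{"xyz":[0,0,0],"spin":0},{"xyz":[0,0,0],"spin":0},{"xyz":[0,0,0],"spin":0},{"xyz":[0,0,0],"spin":0},{"xyz":[0,0,0],"spin":0}]}}

```text
time: 78.75
tool_pos: [638.8, 113.4, 83.2]
tcp_rot: [3.141, -0.0, 1.826]
contact_force: [-0.1, 0.2, -0.1]
grip_width: 1.1
finger_force: 0.0
```

Call:
{"op": "jog_arm", "data": {"targets": [{"xyz":[0,0,0.1],"spin":0},{"xyz":[0,0,0.08],"spin":0},{"xyz":[0,0,0.04],"spin":0},{"xyz":[0,0,0.02],"spin":0},{"xyz":[0,0,0.02],"spin":0},{"xyz":[0,0,0.01],"spin":0},{"xyz":[0,0,0.01],"spin":0},{"xyz":[0,0,0],"spin":0},{"xyz":[0,0,0],"spin":0},{"xyz":[0,0,0],"spin":0}]}}

```text
time: 80.0
tool_pos: [638.5, 113.4, 64.6]
tcp_rot: [3.141, 0.0, 1.826]
contact_force: [-11.5, -2.0, 24.8]
grip_width: 0.6
finger_force: 12.3
```

Call:
{"op": "jog_arm", "data": {"targets": [{"xyz":[0,0,-0.1],"spin":0},{"xyz":[0,0,-0.3],"spin":0},{"xyz":[0,0,-0.4],"spin":0},{"xyz":[0,0,-0.4],"spin":0},{"xyz":[0,-0.5,0],"spin":0},{"xyz":[0,-0.5,0],"spin":0},{"xyz":[0,-0.5,0],"spin":0},{"xyz":[0,0,0],"spin":0},{"xyz":[0,0,0],"spin":0},{"xyz":[0,0,0],"spin":0}]}}

```text
time: 81.25
tool_pos: [523.8, 83.3, 156.7]
tcp_rot: [3.141, 0.0, 1.826]
contact_force: [0.2, -0.6, -0.9]
grip_width: 0.0
finger_force: 0.0
```

Run:
```python
from h import *
toptins(); c,im=snap('scene','s9.png')
c,im=snap('top','t9.png')
for k in blobs(tan(im),200):
    P=onplane(c,k[:,0],64.5)[:,:2].astype(np.float32); r=cv2.minAreaRect(P)
    if r[0][0]<800: print('tan',r)
```

```text
tan ((655.6806640625, 345.5211181640625), (41.721893310546875, 138.2826385498047), 28.02960777282715)
```

View pics/s9.png

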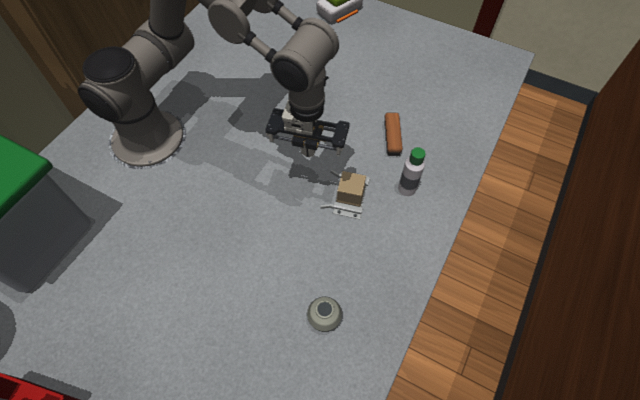

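The scene shows the closed box in the track at about (350,188) and no tins left on the counter. The brush, spray can and vase are where they were. The lid's top is at 64.6 mm, against 64.5 mm when home. Handing in.

```bash
python3 -c "
from plant import bot
print(bot.close_job())"
```

```text
the job is handed in; nothing more can be done
None
```

The job is handed in: tins a, b and d (c was absent) are stacked widest first, each pressed flat at 20–25 N, with the lid fully home, the box in the track at the stop, and the spray can, vase and brush not touched.

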